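# Stow the full spice tin behind the push-latch door under the wok burner

### The job

First press the white pad beside the door under the wok burner, so that the latch lets go and the door swings fully open. Then lift each of the two spice tins in the tray in turn to feel which is heavier; the lighter one goes back and stays standing in its own bay, and the heavier one is set down on the counter in front of the open compartment, let go, and taken again with a lower hold that passes under the burner, to stand fully inside the compartment. Last, push the door shut until it latches, with both tins kept upright throughout and the saucers, the slotted spoon and the chopstick holder left where they are.

Things in the scene. Friction and masses are not known exactly. Their poses are not given: they have to be found in the camera images.
- compartment (a point): on the floor of the cabinet's compartment (12 mm above the counter) at its front plane. Axes = the cabinet's: x points level into it, y to the left seen from the front, z up. Open at the front only: clear opening y -80 to +121 mm, 141 mm high, 248 mm deep. A tin whose rear face is past x = 0 clears the door. A 20 mm latch bolt juts in from the right edge, 108 to 124 mm above the floor.
- burner_knob (a point): the walnut cabinet under the wok burner is fixed, 165 mm high, 260 mm deep; its front spans y -175 to +135 mm from the compartment point. This point is the tip of the burner's black control knob (radius 17 mm, 20 mm proud of the front, 185 mm up). The burner body, flush with the cabinet all round, is 165 to 205 mm above the counter; its pan ring, set back 13 mm, reaches 245 mm.
- pad_face (a point): middle of the outer face of the white push pad on the stile right of the door, 95 mm above the counter, 14 mm proud of the cabinet front; 44 mm wide, 54 mm high. Its axes are the cabinet's; it is pushed along +x, 7 mm at most. The door's free edge is 22 mm left of the pad; the cabinet ends 21 mm right of it. The closed stile carries it.
- push_pad (a joint): how far the pad is pushed in: 0 out, 0.007 m fully in. A spring resists with 2 N at 0, 6 N fully in. It draws back the latch bolt; the door is free from about 3.5 mm.
- swing_door (a joint): angle of the plain door without handle: 0 shut (0 to 0.01 latched), 1.92 rad fully open. Sprung hinges swing it open in about 2 s once unlatched and keep it open with 0.25 N m near shut, falling to 0.04 N m fully open. Passing the spring bolt takes 0.5 N m between 0.1 and 0.05 rad; the bolt snaps in over the last 0.01 rad, so it must be pressed right home.
- door_hinge (a point): on the door's upright hinge axis, at its left edge, outer face (16 mm before the front plane, 132 mm left of the compartment point), 82 mm up, mid-height. Axes turn with it: the panel runs 220 mm along -y, its outer face is x = 0, 16 mm thick along +x, 140 mm high. It opens clockwise seen from above, towards the cabinet's -x. A strike juts 33 mm from its inner face by the free edge.
- tray: open pale wooden condiment tray, fixed to the counter, 196 mm long (x), 80 mm wide (y), walls 35 mm high and 4 mm thick, floor 4 mm thick, one cross wall in the middle making two bays of 92 x 72 mm. Origin at the centre of its underside. The tins stand in the bays about 48 mm either side of the middle along x, their long sides along x.
- tin_1: one of two look-alike red spice tins, steel lid shut tight: 80 mm long (x), 60 mm wide (y), 105 mm high (z up); origin at the centre of its underside, 4 mm above the counter at the start. One is full, 0.5 to 0.75 kg, the other nearly empty, 0.2 to 0.35 kg; either may be in either bay.
- tin_2: one of two look-alike red spice tins, steel lid shut tight: 80 mm long (x), 60 mm wide (y), 105 mm high (z up); origin at the centre of its underside, 4 mm above the counter at the start. One is full, 0.5 to 0.75 kg, the other nearly empty, 0.2 to 0.35 kg; either may be in either bay.
- slotted_spoon: steel slotted spoon lying flat with a black handle, 300 mm long along its x (180 mm to the handle end at -x, 120 mm to the blade at +x). Origin on the counter. A bystander.
- saucer_1: celadon-green saucer, 110 mm across, 20 mm high. Origin at the centre of its underside. A bystander.
- saucer_2: celadon-green saucer, 110 mm across, 20 mm high. Origin at the centre of its underside. A bystander.
- chopstick_holder: clear acrylic square holder, 75 x 75 x 140 mm, with chopsticks standing in it to about 230 mm. Origin at the centre of its underside. A bystander.
There are look-alikes about, which are no part of the job. What is shaped like the tin_1 but brown or yellow is not meant. What is shaped like the tin_2 but turquoise is not meant.

How it is judged:
On the way, in this order (a step that is already met when the one before it is completed fails the run):
1. the pad is pressed and the door has swung open (value of joint swing_door above 1.5 rad), for 0.2 s.
2. the lighter tin has been lifted clear of the tray floor (the heavier one may be lifted before or after it) (height (world z) of tin_2 above 0.015 m), for 0.2 s.
3. the heavier tin stands upright on the counter in front of the open compartment, let go (height (world z) of tin_1 below 0.003 m and angle between tin_1's own z axis and vertical below 0.1 rad and horizontal distance between tin_1 and compartment below 0.25 m and x of tin_1 in the frame of compartment below -0.03 m and value of joint swing_door above 1.2 rad and contact force between the fingers and tin_1 below 0.1 N and linear speed of tin_1 below 0.02 m/s), for 0.2 s.
4. the heavier tin stands upright on the compartment's floor, let go (y of tin_1 in the frame of compartment between -0.07 and 0.11 m and x of tin_1 in the frame of compartment between 0.02 and 0.22 m and height (world z) of tin_1 between 0.007 and 0.02 m and angle between tin_1's own z axis and vertical below 0.1 rad and contact force between the fingers and tin_1 below 0.1 N and linear speed of tin_1 below 0.02 m/s), for 0.2 s.
At the end, for the whole second after the job is handed in: the heavier tin stands upright and at rest on the floor of the compartment, fully inside (its middle at least 35 mm behind the carcass front); the door is shut and latched (within 0.03 rad); the lighter tin stands upright and at rest in its own bay, within 30 mm of its start (y of tin_1 in the frame of compartment between -0.07 and 0.11 m and x of tin_1 in the frame of compartment between 0.035 and 0.22 m and height (world z) of tin_1 between 0.007 and 0.02 m and angle between each of tin_1, tin_2's own z axis and vertical below 0.1 rad and linear speed of each of tin_1, tin_2 below 0.02 m/s and value of joint swing_door below 0.03 rad and distance of tin_2 from where it was at the start of the episode below 0.03 m); the robot touches nothing.
It fails at once if a tin is tipped by more than 0.6 rad (angle between any of tin_1, tin_2's own z axis and vertical above 0.6 rad).
It fails at once if the spoon, a saucer or the chopstick holder is moved by more than 40 mm or tipped (distance of any of slotted_spoon, saucer_1, saucer_2, chopstick_holder from where it was at the start of the episode above 0.04 m or angle between any of slotted_spoon, saucer_1, saucer_2, chopstick_holder's own z axis and vertical above 0.4 rad).
It also fails if it takes over 72 s, if anything falls off the work surface, if the arm or the gripper's body presses on something with over 40 N, if the wrist force passes 120 N, or if a joint passes its speed limit or range.

### The arm

A 6-joint arm with a two-finger parallel gripper is mounted at the origin on the work surface. World frame = base frame: x ahead of the robot, y to its left, z up, the work surface at z = 0. Lengths are in m, angles in rad, forces in N, time in s.
With the tool pointing down it reaches from about 0.375 to 0.9 m from the base axis. Payload 3.1 kg.
Tool frame: the origin (TCP) lies at the centre of the arm's flange, where the gripper is bolted on; the fingertips stand 173 mm ahead of it and the grasp point (between the pads) lies 155 mm ahead of it (bot.nose_length is the distance from the TCP to the fingertips, in m); z points along the fingers, y is the line along which they close (so a half turn about z gives the same grasp; the last joint's range is limited). The gripper opens to 85 mm and grips with 20 to 120 N. Pads are 22 mm wide; open, the fingers measure 114 mm over their backs; the gripper's body (76 mm by 85 mm) begins 54 mm behind the grasp point. The pads swing forward as they close: fully open they stand 13 mm farther back than shut.
Start: joints at [-1.343, 0.527, 1.433, -0, 1.181, -0.178], TCP at [0.247, -0.574, 0.405] pointing down, gripper open.
Joint ranges: [-3.08, 3.08], [-0.75, 2.2], [0.22, 2.44], [-1.43, 4.57], [0, 2.65], [-2.85, 2.85]. Speed limits (rad/s): [2.79, 2.79, 3.14, 3.14, 3.14, 3.14].

### API

Orientations are given as a 3x3 rotation matrix whose columns are the frame's x, y, z axes.
In Python, from cell import bot gives the robot as it stands.
- The arm moves only by the tool jog_arm, never from a script. Its argument "moves" is text: rows parted by semicolons, each of 6 numbers parted by spaces: the shift along the tool's x, y, z in mm, then the turn, a rotation vector about the tool's x, y, z in rad. In form: dx dy dz rx ry rz; .... A call has 1 to 10 rows; each row shifts and turns the commanded pose from where the row before left it, along the tool's axes as they then stand; what a row does not reach is not made up. A row lasts 1/12 s, in which the tool goes at most 41.7 mm and 7.16 degrees, less where a joint would pass 70% of its speed; a pose out of reach is approached as far as the arm can. A call with a gripper value outside its range is refused whole. "claw" is the opening, from -1 (shut) to 1 (fully open), set as the call begins (left out, the last holds). The fingers move at their own pace and stop on an object; "squeeze" is the grip in N (left out, the last holds). Time passes only in rows, so rows that do not move let the fingers close. It gives the time, the measured TCP pose, the force, the opening and the grip force at its end, in the units of the state.
- bot.get_obs(): the state, without advancing time (a new reading comes with each control period).
- bot.get_image(name): name is "scene" or "top" or "wrist"; returns a dict with "image" (480x640x3 uint8, red, green, blue), "camera_matrix" (3x3 intrinsics, pixels), "D" ([k1, k2, p1, p2, k3] as OpenCV has them; the pictures are not rectified), "rvec" (rotation vector, rad) and "tvec" (3), from world to camera coordinates, as OpenCV has them. Camera axes: x right, y down, z forward; pixel columns grow to the right and rows downward; lengths in m; the calibration is good to about 2 mm. A picture is of the moment at which its call begins. There is no depth.
- bot.close_job(): hands the job in; it is judged then, once.
The state is a dict: "time": time; "joint_pos": joint angles; "joint_vel": joint speeds; "joint_torque": joint torques, N m; "tcp_pos": TCP position; "tool_rot": TCP orientation; "wrist_force": force on the tool from outside, world axes, zero at the start; "wrist_torque": the same for the moment, N m; "opening": finger opening in m; "finger_force": force on a finger pad.
Only numpy, scipy, OpenCV 4.12 (cv2) and the standard library are available. Lean on these libraries where they do the work, as an engineer would, in place of code of your own. Each camera call takes 0.05 s, during which the arm holds its last target. There are 200 camera calls.

## Working session

There is one attempt and no reset: what is moved stays moved. The work goes in short steps, Python scripts to look and compute and a tool call to move; the robot and the scene stay as the last step left them, time stands still between calls to the robot, and variables do not carry over. Pictures are saved under pics/ and viewed, at most 10 in all, crops included, and the job is handed in when it is done.

Besides the shell and the picture viewer there is one more tool, called after "Call:" in YAML: its name, and indented under it one key for each argument. jog_arm: Moves the arm, as the interface text tells. Its arguments: {"type":"object","properties":{"moves":{"type":"string"},"claw":{"type":"number"},"squeeze":{"type":"number"}},"required":["moves"]}

```bash
ls; mkdir -p pics; cat > h.py <<'E'
import numpy as np, cv2, pickle
from cell import bot
def grab(n,tag):
    d=bot.get_image(n); cv2.imwrite(f'pics/{tag}.png',d['image'][:,:,::-1]); pickle.dump(d,open(f'pics/{tag}.pkl','wb')); return d
def load(tag): return pickle.load(open(f'pics/{tag}.pkl','rb'))
def ray(d,uv):
    p=cv2.undistortPoints(np.array(uv,float).reshape(-1,1,2),d['camera_matrix'],np.array(d['D'])).reshape(-1,2)
    R=cv2.Rodrigues(np.array(d['rvec'],float))[0]; c=-R.T@np.array(d['tvec'],float).ravel()
    v=np.c_[p,np.ones(len(p))]@R; return c,v/np.linalg.norm(v,axis=1)[:,None]
def plane(d,uv,z):
    c,v=ray(d,uv); return c+v*((z-c[2])/v[:,2])[:,None]
def tri(d1,a,d2,b):
    c1,v1=ray(d1,a);c2,v2=ray(d2,b);o=[]
    for p,q in zip(v1,v2):
        A=np.c_[p,-q]; t=np.linalg.lstsq(A,c2-c1,rcond=None)[0]; P,Q=c1+p*t[0],c2+q*t[1]; o.append(np.r_[(P+Q)/2,np.linalg.norm(P-Q)])
    return np.array(o)
E
python3 - <<'E'
from h import *
np.set_printoptions(precision=4,suppress=True)
for n in ('scene','top'):
    d=grab(n,n+'0'); print(n,-cv2.Rodrigues(np.array(d['rvec'],float))[0].T@np.array(d['tvec']).ravel())
print(bot.get_obs())
E
```

```text
pics
scene [0.3788 0.9348 1.2164]
top [ 0.3099 -0.0044  1.6666]
{'time': 0.1, 'joint_pos': array([-1.3425,  0.5284,  1.4338,  0.    ,  1.1814, -0.1785]), 'joint_vel': array([ 0.002 , -0.0035, -0.0008, -0.001 , -0.0001,  0.0015]), 'joint_torque': array([  0.0002, -44.3304, -17.8586,  -0.0002,   0.0039,  -0.    ]), 'tcp_pos': array([ 0.2472, -0.5737,  0.4038]), 'tool_rot': array([[ 0.9184,  0.3956, -0.0004],
       [ 0.3956, -0.9184,  0.002 ],
       [ 0.0004, -0.002 , -1.    ]]), 'wrist_force': array([ 0.6258,  0.4074, -0.5296]), 'wrist_torque': array([ 0.0587,  0.0242, -0.0186]), 'finger_force': 0.0, 'opening': 0.08544653189566295}
```

View pics/scene0.png

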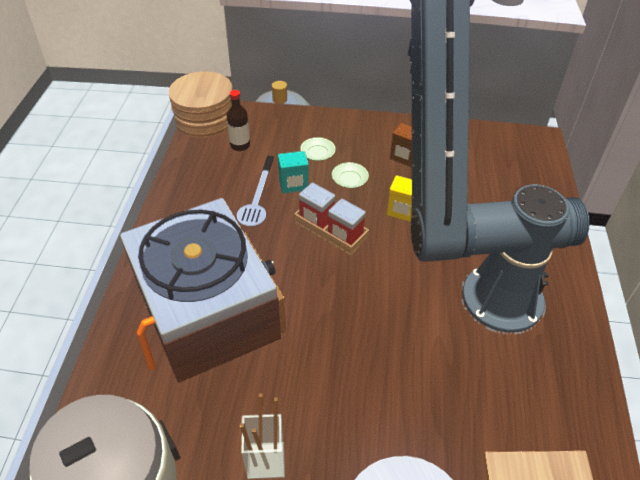

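View pics/top0.png

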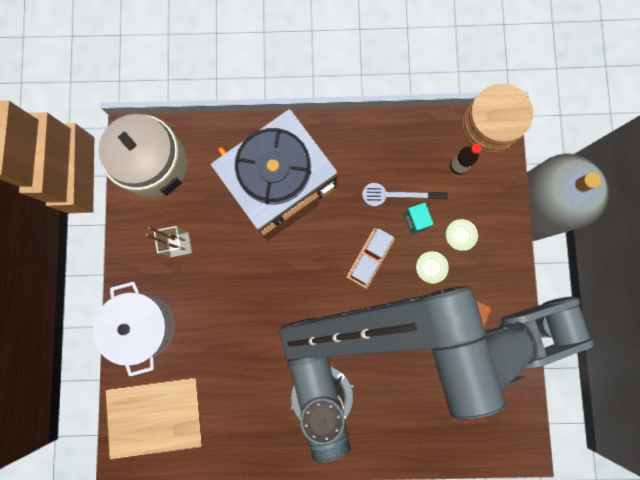

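Scene: cabinet at about (200,290), front facing right/robot, with the knob at (268,267); tins at (317,203) and (346,220). Top: burner corners near (213,163), (291,111), (336,172), (262,230), pad at about (328,187), tray at about (371,258), spoon (405,194), saucers (462,235) and (432,267), holder (172,242). I'll enlarge the work area.

```bash
python3 - <<'E'
from h import *
np.set_printoptions(precision=4,suppress=True)
t=load('top0')['image'];s=load('scene0')['image']
a=cv2.resize(t[160:300,225:400],None,fx=4.5,fy=4.2,interpolation=cv2.INTER_CUBIC)[:,:790]
cv2.imwrite('pics/tc.png',cv2.resize(t[160:300,225:415],None,fx=4,fy=4,interpolation=cv2.INTER_CUBIC)[:,:,::-1])
cv2.imwrite('pics/sc.png',cv2.resize(s[150:300,220:420],None,fx=4,fy=4,interpolation=cv2.INTER_CUBIC)[:,:,::-1])
E
```

```text
(no output)
```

View pics/tc.png

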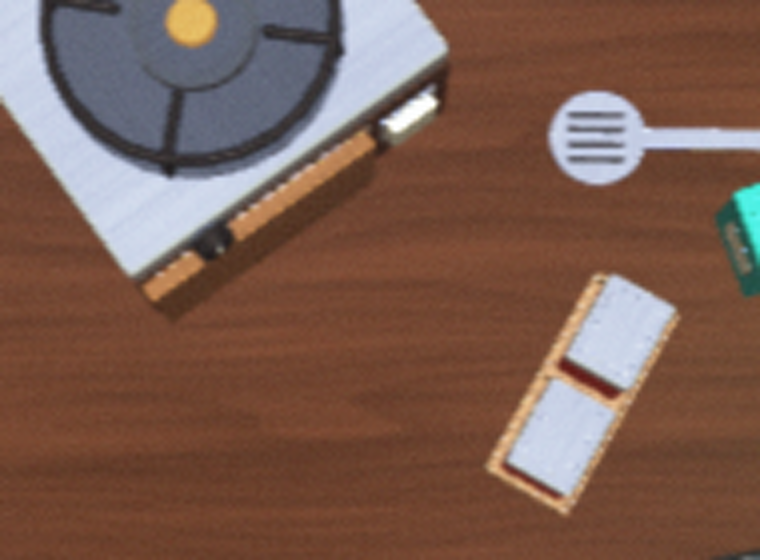

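View pics/sc.png

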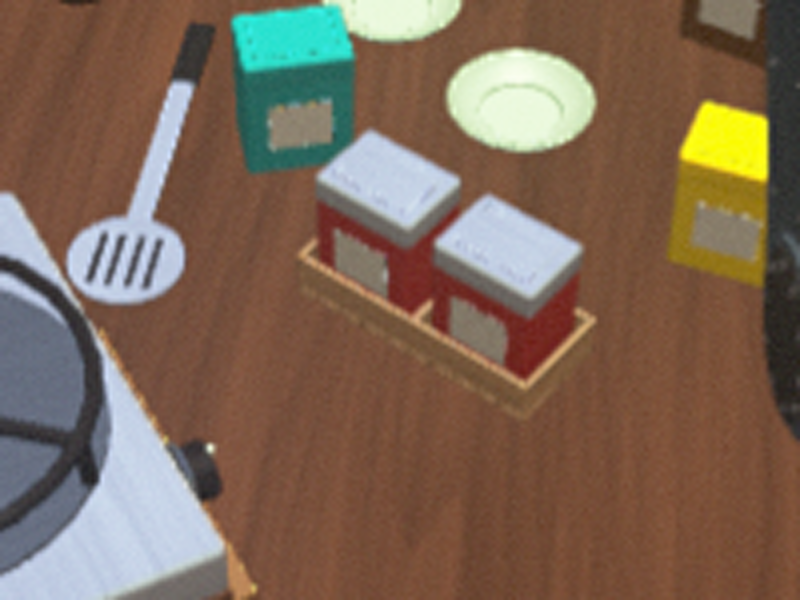

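Top crop: burner front top corners at (447,47) and (132,277) in crop pixels, lid corners of both tins, pad at (410,118). Scene crop: the same lids at (371,131)… and (488,195)…, and the burner's front-left corner at (224,553).

```bash
python3 - <<'E'
from h import *
np.set_printoptions(precision=4,suppress=True)
t=load('top0');s=load('scene0')
T=lambda p:np.array(p)/4+[225,160]; S=lambda p:np.array(p)/4+[220,150]
tA=T([[608,276],[678,315],[628,390],[563,350]]);sA=S([[317,178],[371,131],[460,181],[407,231]])
tB=T([[553,378],[615,405],[568,495],[507,460]]);sB=S([[435,238],[488,195],[581,246],[529,300]])
for n,a,b in(('A',tA,sA),('B',tB,sB)):
    P=tri(t,a,s,b);print(n,P,P.mean(0)); Q=plane(t,a,.109);print(Q.mean(0),plane(s,b,.109).mean(0)); 
    for W in(Q,plane(s,b,.109)):
        (c,wh,an)=cv2.minAreaRect((W[:,:2]*1000).astype(np.float32)); print(c,wh,an)
P=plane(t,T([[447,47],[132,277]]),.205);print('burner',P,np.linalg.norm(P[0]-P[1]))
print(tri(t,T([[132,277]]),s,S([[224,553]])))
P=plane(t,T([[595,272],[680,314],[568,516],[486,468]]),.035);print('tray',P,P.mean(0))
print('pad top edge',plane(t,T([[388,142],[438,104]]),.122))
print('spoon,saucers,holder',plane(t,[[374,194],[462,235],[432,267],[172,242]],0.01))
E
```

```text
A [[ 0.5476 -0.1976  0.1078  0.0004]
 [ 0.5164 -0.2547  0.1011  0.0032]
 [ 0.4531 -0.2104  0.1044  0.0011]
 [ 0.4851 -0.1584  0.1054  0.0054]] [ 0.5006 -0.2053  0.1047  0.0025]
[ 0.5005 -0.2047  0.109 ] [ 0.4996 -0.2007  0.109 ]
(500.4198303222656, -205.6254119873047) (65.30953979492188, 74.53565216064453) 56.85072708129883
(499.5635681152344, -200.49346923828125) (59.10344696044922, 78.55784606933594) 57.7370491027832
B [[ 0.4638 -0.1489  0.1107  0.0013]
 [ 0.4371 -0.1989  0.1054  0.0088]
 [ 0.3687 -0.1577  0.1065  0.001 ]
 [ 0.3987 -0.1096  0.102   0.0009]] [ 0.4171 -0.1538  0.1062  0.003 ]
[ 0.4184 -0.1536  0.109 ] [ 0.4156 -0.1509  0.109 ]
(419.2339172363281, -153.49925231933594) (56.6649055480957, 82.9728012084961) 60.274818420410156
(414.0816650390625, -150.66305541992188) (59.97221755981445, 80.54672241210938) 55.131473541259766
burner [[ 0.7178 -0.0671  0.205 ]
 [ 0.5422  0.1818  0.205 ]] 0.3046766553034829
[[0.5441 0.183  0.1952 0.0008]]
tray [[ 0.5627 -0.1956  0.035 ]
 [ 0.5243 -0.2669  0.035 ]
 [ 0.3543 -0.1641  0.035 ]
 [ 0.3967 -0.0961  0.035 ]] [ 0.4595 -0.1807  0.035 ]
pad top edge [[ 0.6621 -0.0196  0.122 ]
 [ 0.693  -0.0618  0.122 ]]
spoon,saucers,holder [[ 0.6879 -0.2044  0.01  ]
 [ 0.5336 -0.5039  0.01  ]
 [ 0.4248 -0.3937  0.01  ]
 [ 0.5362  0.5068  0.01  ]]
```

```bash
cat >> h.py <<'E'
from scipy.spatial.transform import Rotation as Ro
np.set_printoptions(precision=4,suppress=True)
YA=np.radians(35.2); CX=np.array([np.cos(YA),np.sin(YA),0]); CY=np.array([-np.sin(YA),np.cos(YA),0]); CO=np.array([.6185,.0737,.012])
def cab(x,y,z): return CO*[1,1,0]+x*CX+y*CY+np.array([0,0,z])   # z above counter
def tool(az,tilt=0):   # tool x azimuth (deg) when down, then tilted up about tool y (deg)
    a=np.radians(az); R=np.array([[np.cos(a),np.sin(a),0],[np.sin(a),-np.cos(a),0],[0,0,-1]])
    return R@Ro.from_euler('y',tilt,degrees=True).as_matrix()
def plan(steps,nose=.155,mm=38.,rad=.115,start=None):
    """steps: list of (nose-point target, R); prints rows"""
    o=bot.get_obs(); p,R=(o['tcp_pos'],o['tool_rot']) if start is None else start
    out=[]
    for q,Rt in steps:
        pt=q-Rt@[0,0,nose]; w=(Ro.from_matrix(R.T@Rt)).as_rotvec()
        n=max(1,int(np.ceil(max(np.linalg.norm(pt-p)*1000/mm,np.linalg.norm(w)/rad))))
        rr=np.round(w/n,3); ps=p.copy()
        for k in range(1,n+1):
            d=np.round(R.T@(ps+(pt-ps)*k/n-p)*1000,1); p=p+R@d/1000; R=R@Ro.from_rotvec(rr).as_matrix()
            out.append(' '.join(f'{v:g}' for v in np.r_[d,rr]+0.))
        out.append('|')
    print('; '.join(out))
    return p,R
E
python3 - <<'E'
from h import *
t=load('top0');s=load('scene0')
k=tri(t,[[215/4+225,243/4+160]],s,[[220+205/4,150+468/4]])[0]; print('knob',k,'cab',(k[:3]-CO)@CX,(k[:3]-CO)@CY)
R=tool(35.2,45)
plan([(cab(-.20,-.143,.25),tool(35.2,0)),(cab(-.06,-.143,.10),R)],nose=.173)
E
```

```text
knob [0.5682 0.1188 0.1858 0.0043] cab -0.01508046641635666 0.06583435554468757
30.8 -19 -1.3 0 0 -0.015; 31 -18.6 -1.3 0 0 -0.015; 31.4 -18.1 -1.4 0 0 -0.015; 31.6 -17.7 -1.3 0 0 -0.015; 31.8 -17.1 -1.3 0 0 -0.015; 32.1 -16.7 -1.3 0 0 -0.015; 32.4 -16.2 -1.4 0 0 -0.015; 32.6 -15.7 -1.3 0 0 -0.015; 32.8 -15.2 -1.3 0 0 -0.015; 33.1 -14.7 -1.3 0 0 -0.015; 33.3 -14.3 -1.3 0 0 -0.015; 33.5 -13.7 -1.4 0 0 -0.015; 33.7 -13.2 -1.3 0 0 -0.015; 33.8 -12.7 -1.3 0 0 -0.015; |; 2.5 0.1 28.7 0 0.112 0; -0.7 0 28.7 0 0.112 0; -3.9 0.1 28.5 0 0.112 0; -7.1 0 27.9 0 0.112 0; -10.2 0.1 27 0 0.112 0; -13.1 0 25.6 0 0.112 0; -15.9 0.1 24 0 0.112 0; |
```

Call:
jog_arm:
  moves: "31 -19 -1 0 0 -0.015; 31 -19 -1 0 0 -0.015; 31 -18 -1 0 0 -0.015; 32 -18 -1 0 0 -0.015; 32 -17 -1 0 0 -0.015; 32 -17 -1 0 0 -0.015; 32 -16 -1 0 0 -0.015; 33 -16 -1 0 0 -0.015; 33 -15 -1 0 0 -0.015; 33 -15 -1 0 0 -0.015"
  claw: -1

```text
time: 0.93
tcp_pos: [0.4552, -0.2746, 0.4145]
tool_rot: [[0.849, 0.529, -0.0], [0.529, -0.849, 0.001], [-0.0, -0.001, -1.0]]
wrist_force: [0.4, -0.6, -0.3]
opening: 0.0
finger_force: 0.0
```

Call:
jog_arm:
  moves: "33 -14 -1 0 0 -0.015; 33 -14 -1 0 0 -0.015; 34 -13 -1 0 0 -0.015; 34 -13 -1 0 0 -0.015; 0 0 0 0 0 0; 0 0 0 0 0 0"

```text
time: 1.43
tcp_pos: [0.5378, -0.1558, 0.4183]
tool_rot: [[0.813, 0.582, -0.001], [0.582, -0.813, 0.0], [-0.001, -0.001, -1.0]]
wrist_force: [-0.7, -0.3, -0.1]
opening: -0.0001
finger_force: 0.0
```

```bash
python3 - <<'E'
from h import *
print(bot.get_obs()['joint_pos'],bot.get_obs()['opening'])
plan([(cab(-.06,-.143,.10),tool(35.2,45)),(cab(-.012,-.143,.10),tool(35.2,45))],nose=.173)
E
```

```text
[-0.4816  0.4237  1.5822 -0.0002  1.1364  0.4684] -8.343857165621546e-05
2.3 0.3 28 0 0.112 0.001; -0.9 0.3 28.1 0 0.112 0.001; -3.9 0.3 27.8 0 0.112 0.001; -7.1 0.4 27.2 0 0.112 0.001; -10.1 0.3 26.2 0 0.112 0.001; -12.9 0.3 24.9 0 0.112 0.001; -15.6 0.4 23.4 0 0.112 0.001; |; 17 0 16.9 -0.001 0.001 -0.001; 17 0 17 -0.001 0.001 -0.001; |
```

Call:
jog_arm:
  moves: "2 0 28 0 0.112 0; -1 0 28 0 0.112 0; -4 0 28 0 0.112 0; -7 0 27 0 0.112 0; -10 0 26 0 0.112 0; -13 0 25 0 0.112 0; -16 0 23 0 0.112 0; 0 0 0 0 0 0; 0 0 0 0 0 0"

```text
time: 2.18
tcp_pos: [0.5454, -0.151, 0.2438]
tool_rot: [[0.629, 0.584, 0.513], [0.442, -0.812, 0.382], [0.64, -0.014, -0.768]]
wrist_force: [0.0, -0.3, 0.8]
opening: -0.0001
finger_force: 0.0
```

```bash
python3 - <<'E'
from h import *
o=bot.get_obs();f=o['tcp_pos']+o['tool_rot']@[0,0,.173];print(o['joint_pos'],f,[(f-CO)@CX,(f-CO)@CY])
d=grab('wrist','w1')
plan([(cab(-.012,-.143,.10),tool(35.2,45))],nose=.173)
E
```

```text
[-0.6045  0.6979  1.8321  1.1472  0.7274 -0.5917] [ 0.6342 -0.0849  0.1108] [np.float64(-0.07858992313607824), np.float64(-0.1386802392694207)]
13.5 1 26.1 -0.007 0.045 0; 12.4 0.7 26.8 -0.007 0.045 0; |
```

View pics/w1.png

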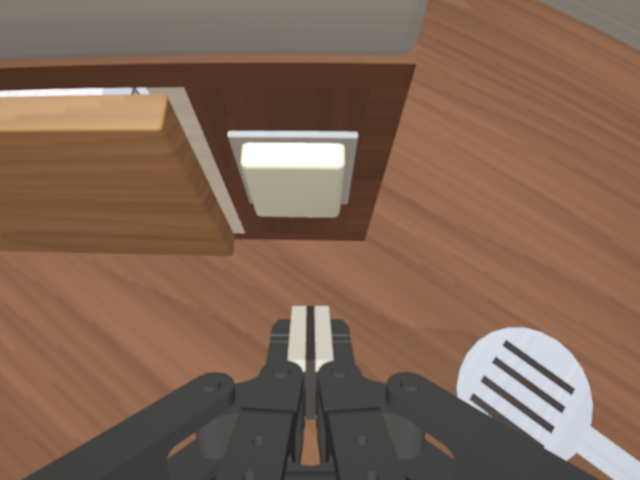

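The wrist picture shows the pad's outer face at roughly columns 245–345, rows 165–215, with the door edge on its left. The closed fingertips sit at (311,307) and line up with the pad.

Call:
jog_arm:
  moves: "12 0.5 20 0 0 0; 12 0.5 20 0 0 0; 10 0 8 0 0 0; 4 0 3.5 0 0 0; 4 0 3.5 0 0 0; 0 0 0 0 0 0; 0 0 0 0 0 0"

```text
time: 2.82
tcp_pos: [0.5988, -0.1135, 0.232]
tool_rot: [[0.627, 0.585, 0.515], [0.448, -0.811, 0.375], [0.637, -0.004, -0.77]]
wrist_force: [-19.0, -12.6, 9.6]
opening: 0.0004
finger_force: 11.5
```

```bash
python3 - <<'E'
from h import *
o=bot.get_obs();f=o['tcp_pos']+o['tool_rot']@[0,0,.173];print(f,[(f-CO)@CX,(f-CO)@CY],o['wrist_force']@CX,o['wrist_force'])
E
```

```text
[ 0.6879 -0.0486  0.0987] [np.float64(-0.013748490979668855), np.float64(-0.13994035623749548)] -22.813147442672335 [-19.0379 -12.5885   9.6317]
```

Call:
jog_arm:
  moves: "-6 0 -8 0 0 0; -5 3 -30 0 0 0; 0 3 -38 0 -0.1 0; 5 3 -38 0 -0.1 0; 5 3 -30 0 -0.1 0; 0 0 0 0 -0.1 0; 0 0 0 0 -0.1 0; 0 0 0 0 -0.1 0; 0 0 0 0 0 0"

```text
time: 3.57
tcp_pos: [0.5455, -0.1667, 0.3354]
tool_rot: [[0.801, 0.59, 0.104], [0.584, -0.808, 0.083], [0.133, -0.006, -0.991]]
wrist_force: [0.7, 0.3, -0.6]
opening: -0.0004
finger_force: 0.0
```

```bash
python3 - <<'E'
from h import *
grab('top','t2');o=bot.get_obs();print(o['joint_pos'],o['tcp_pos'])
t=load('top0')
plan([(np.array([.460,-.179,.27]),tool(-32))],rad=.11)
E
```

```text
[-0.5204  0.5363  1.6637  0.1638  0.8988  0.3207] [ 0.5454 -0.1665  0.3347]
-5.8 -3.7 -9 -0.008 -0.011 0.108; -6.2 -3 -9.1 -0.008 -0.011 0.108; -6.6 -2.3 -8.9 -0.008 -0.011 0.108; -6.9 -1.4 -8.9 -0.008 -0.011 0.108; -7.1 -0.6 -8.9 -0.008 -0.011 0.108; -7.2 0.2 -8.7 -0.008 -0.011 0.108; -7.3 1.1 -8.7 -0.008 -0.011 0.108; -7.2 1.9 -8.6 -0.008 -0.011 0.108; -7 2.8 -8.4 -0.008 -0.011 0.108; -6.7 3.6 -8.4 -0.008 -0.011 0.108; -6.5 4.4 -8.3 -0.008 -0.011 0.108; |
```

View pics/t2.png

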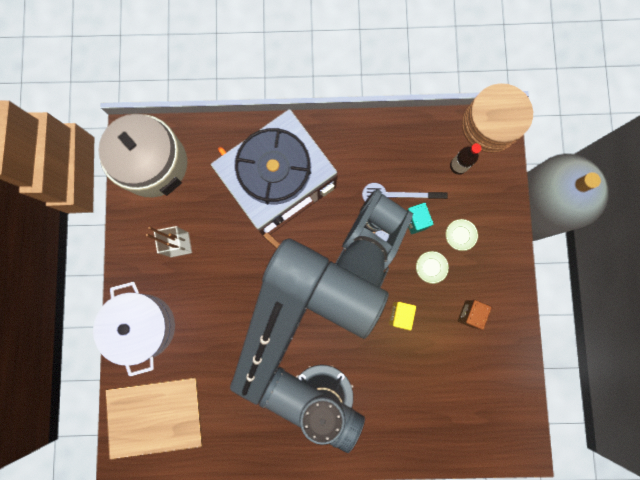

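The door has come free: its edge shows at (272,243), and the opening along the front is exposed. Next, above the tray.

Call:
jog_arm:
  moves: "-6 -4 -9 -0.008 -0.011 0.108; -6 -3 -9 -0.008 -0.011 0.108; -7 -2 -9 -0.008 -0.011 0.108; -7 -1 -9 -0.008 -0.011 0.108; -7 -1 -9 -0.008 -0.011 0.108; -7 0 -9 -0.008 -0.011 0.108; -7 1 -9 -0.008 -0.011 0.108; -7 2 -9 -0.008 -0.011 0.108; -7 3 -8 -0.008 -0.011 0.108; -7 4 -8 -0.008 -0.011 0.108"
  claw: 1

```text
time: 4.45
tcp_pos: [0.4668, -0.1787, 0.4162]
tool_rot: [[0.897, -0.443, 0.007], [-0.443, -0.897, 0.004], [0.004, -0.007, -1.0]]
wrist_force: [-0.4, 0.3, 0.3]
opening: 0.0855
finger_force: 0.0
```

Call:
jog_arm:
  moves: "-7 4 -8 -0.008 -0.011 0.108; 0 0 0 0 0 0; 0 0 0 0 0 0"

```text
time: 4.7
tcp_pos: [0.4592, -0.1793, 0.4239]
tool_rot: [[0.848, -0.53, -0.006], [-0.53, -0.848, 0.002], [-0.006, 0.001, -1.0]]
wrist_force: [-0.1, -1.3, -1.1]
opening: 0.0854
finger_force: 0.0
```

```bash
python3 - <<'E'
from h import *
o=bot.get_obs();print(o['joint_pos'],o['tcp_pos'],o['tool_rot'],o['opening'])
grab('wrist','w2')
E
```

```text
[-0.5991  0.3258  1.7317 -0.0018  1.0899  1.5313] [ 0.4592 -0.1793  0.4239] [[ 0.8479 -0.5302 -0.0056]
 [-0.5302 -0.8479  0.0019]
 [-0.0058  0.0014 -1.    ]] 0.08537363256884992
```

View pics/w2.png

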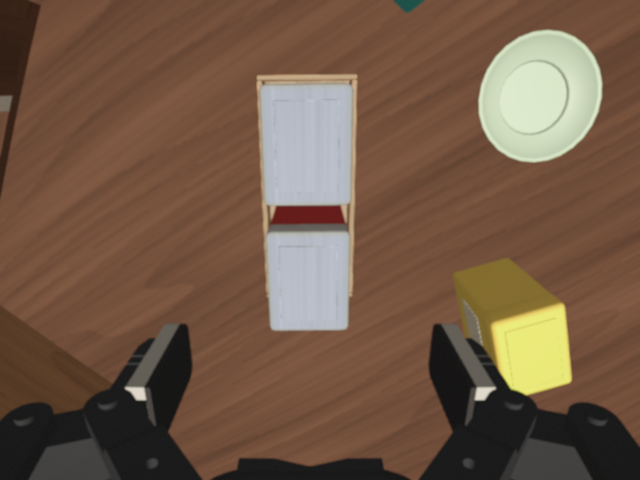

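Lids: A spans (262,84)–(354,205), B (268,231)–(349,330); both are aligned with the gripper. The yellow look-alike starts at column 455, well clear.

```bash
python3 - <<'E'
from h import *
d=load('w2');t=load('top0')
T=lambda p:np.array(p)/4+[225,160]
A=[[262,84],[354,84],[351,205],[266,205]];B=[[268,231],[349,231],[349,330],[270,330]]
for n,q in(('A',A),('B',B)):
    P=plane(d,q,.109);print(n,P.mean(0),np.linalg.norm(np.diff(P[:,:2],axis=0),axis=1)); e=(P[0]-P[3]+P[1]-P[2])[:2];print('az',np.degrees(np.arctan2(e[1],e[0])))
# height by two views (lid centres of near views)
print(tri(d,[np.mean(A,0),np.mean(B,0)],t,[T([[608,276],[678,315],[628,390],[563,350]]).mean(0),T([[553,378],[615,405],[568,495],[507,460]]).mean(0)]))
P=plane(d,A,.109).mean(0)
print('ToB');plan([(np.r_[plane(d,B,.109).mean(0)[:2],.17],tool(-32)),(np.r_[plane(d,B,.109).mean(0)[:2],.086],tool(-32))],nose=.155)
print(plane(d,[[455,275]],.109),plane(d,[[0,95]],.0))
E
```

```text
A [ 0.5022 -0.2047  0.109 ] [0.0581 0.0789 0.0584]
az -31.776509609054877
B [ 0.4188 -0.1532  0.109 ] [0.0568 0.0797 0.0605]
az -31.463054232836697
[[ 0.5021 -0.2054  0.099   0.0014]
 [ 0.4188 -0.1536  0.1057  0.0008]]
ToB
-15.9 -0.3 32.9 0.001 0.002 0; -15.9 -0.2 33 0.001 0.002 0; -16 -0.2 32.8 0.001 0.002 0; |; 0 0 28 0 0 0; 0 0.1 28 0 0 0; 0 0 28 0 0 0; |
[[ 0.3671 -0.2472  0.109 ]] [[0.6827 0.0143 0.    ]]
```

Call:
jog_arm:
  moves: "-16 0 33 0 0.001 0; -16 0 33 0 0.001 0; -16 0 33 0 0 0; 0 0 28 0 0 0; 0 0 28 0 0 0; 0 0 28 0 0 0; 0 0 0 0 0 0"

```text
time: 5.33
tcp_pos: [0.4165, -0.1529, 0.2363]
tool_rot: [[0.847, -0.531, -0.014], [-0.531, -0.848, 0.007], [-0.016, 0.002, -1.0]]
wrist_force: [0.7, 0.3, 0.1]
opening: 0.0852
finger_force: 0.0
```

Call:
jog_arm:
  moves: "0 0 0 0 0 0; 0 0 0 0 0 0; 0 0 0 0 0 0; 0 0 0 0 0 0; 0 0 0 0 0 0; 0 0 0 0 0 0"
  claw: -1
  squeeze: 40

```text
time: 5.83
tcp_pos: [0.4178, -0.1537, 0.2417]
tool_rot: [[0.847, -0.531, -0.005], [-0.531, -0.847, -0.001], [-0.004, 0.003, -1.0]]
wrist_force: [1.0, 0.5, 2.8]
opening: 0.0594
finger_force: 45.2
```

Call:
jog_arm:
  moves: "0 0 -10 0 0 0; 0 0 -10 0 0 0; 0 0 -10 0 0 0; 0 0 0 0 0 0; 0 0 0 0 0 0; 0 0 0 0 0 0; 0 0 0 0 0 0; 0 0 0 0 0 0"

```text
time: 6.5
tcp_pos: [0.4175, -0.1535, 0.2701]
tool_rot: [[0.847, -0.532, -0.008], [-0.532, -0.847, 0.002], [-0.008, 0.003, -1.0]]
wrist_force: [0.1, 0.2, -5.5]
opening: 0.0598
finger_force: 45.9
```

B weighs about 5.5 N, so it is probably the heavier one. I'll put it back and lift A.

Call:
jog_arm:
  moves: "0 0 10 0 0 0; 0 0 10 0 0 0; 0 0 8 0 0 0; 0 0 1.5 0 0 0; 0 0 0 0 0 0; 0 0 0 0 0 0"

```text
time: 7.0
tcp_pos: [0.4176, -0.1531, 0.2412]
tool_rot: [[0.847, -0.532, -0.007], [-0.532, -0.847, 0.002], [-0.007, 0.002, -1.0]]
wrist_force: [2.1, 4.2, 1.0]
opening: 0.0595
finger_force: 43.6
```

Call:
jog_arm:
  moves: "0 0 0 0 0 0; 0 0 0 0 0 0; 0 0 0 0 0 0; 0 0 -25 0 0 0; 0 0 -30 0 0 0; 0 0 0 0 0 0; 0 0 0 0 0 0"
  claw: 1

```text
time: 7.58
tcp_pos: [0.4183, -0.1541, 0.2974]
tool_rot: [[0.847, -0.532, -0.003], [-0.532, -0.847, -0.002], [-0.002, 0.003, -1.0]]
wrist_force: [0.2, 0.3, -0.3]
opening: 0.0855
finger_force: 0.0
```

```bash
python3 - <<'E'
from h import *
grab('wrist','w3')
a=np.array([.502,-.2047,0])
plan([(a+[0,0,.15],tool(-32)),(a+[0,0,.086],tool(-32))])
E
```

```text
32.7 -0.5 -3 0.001 0.002 -0.001; 32.8 -0.5 -2.9 0.001 0.002 -0.001; 32.7 -0.5 -2.8 0.001 0.002 -0.001; |; 0 0 32 0 -0.001 0; 0 0 32 0 -0.001 0; |
```

Call:
jog_arm:
  moves: "33 -0.5 -3 0 0.001 0; 33 -0.5 -3 0 0.001 0; 32.5 -0.5 -3 0 0 0; 0 0 0 0 0 0; 0 0 32 0 0 0; 0 0 32 0 0 0; 0 0 0 0 0 0; 0 0 0 0 0 0"

```text
time: 8.3
tcp_pos: [0.5007, -0.2042, 0.2382]
tool_rot: [[0.847, -0.532, -0.011], [-0.532, -0.847, 0.004], [-0.011, 0.003, -1.0]]
wrist_force: [0.5, -0.5, 0.3]
opening: 0.0855
finger_force: 0.0
```

Call:
jog_arm:
  moves: "0 0 0 0 0 0; 0 0 0 0 0 0; 0 0 0 0 0 0; 0 0 0 0 0 0; 0 0 0 0 0 0; 0 0 0 0 0 0"
  claw: -1

```text
time: 8.8
tcp_pos: [0.5024, -0.2049, 0.2423]
tool_rot: [[0.847, -0.532, -0.002], [-0.532, -0.847, -0.002], [-0.001, 0.003, -1.0]]
wrist_force: [0.5, 1.2, 6.6]
opening: 0.0595
finger_force: 44.1
```

Call:
jog_arm:
  moves: "0 0 -10 0 0 0; 0 0 -10 0 0 0; 0 0 -10 0 0 0; 0 0 0 0 0 0; 0 0 0 0 0 0; 0 0 0 0 0 0; 0 0 0 0 0 0; 0 0 0 0 0 0"

```text
time: 9.47
tcp_pos: [0.5018, -0.2046, 0.2701]
tool_rot: [[0.847, -0.532, -0.006], [-0.532, -0.847, 0.0], [-0.006, 0.003, -1.0]]
wrist_force: [0.5, 0.3, -2.5]
opening: 0.0596
finger_force: 44.1
```

A weighs about 2.5 N, so A is the lighter tin and B the heavier. A goes back, and I take B again.

Call:
jog_arm:
  moves: "0 0 10 0 0 0; 0 0 10 0 0 0; 0 0 7 0 0 0; 0 0 1.5 0 0 0; 0 0 0 0 0 0; 0 0 0 0 0 0"

```text
time: 9.97
tcp_pos: [0.5017, -0.2039, 0.2417]
tool_rot: [[0.847, -0.532, -0.006], [-0.532, -0.847, 0.002], [-0.006, 0.002, -1.0]]
wrist_force: [-0.1, 3.3, 3.6]
opening: 0.0594
finger_force: 42.0
```

Call:
jog_arm:
  moves: "0 0 0 0 0 0; 0 0 0 0 0 0; 0 0 0 0 0 0; 0 0 -25 0 0 0; 0 0 -30 0 0 0; 0 0 0 0 0 0; 0 0 0 0 0 0"
  claw: 1

```text
time: 10.55
tcp_pos: [0.5027, -0.2053, 0.2985]
tool_rot: [[0.847, -0.532, -0.002], [-0.532, -0.847, -0.003], [-0.0, 0.003, -1.0]]
wrist_force: [0.6, 0.8, 0.7]
opening: 0.0853
finger_force: 0.0
```

Call:
jog_arm:
  moves: "-33 0.5 3 0 -0.001 0; -33 0.5 3 0 -0.001 0; -32.5 0.5 3 0 0 0; 0 0 0 0 0 0; 0 0 0 0 0 0"

```text
time: 10.97
tcp_pos: [0.4158, -0.1523, 0.2876]
tool_rot: [[0.847, -0.532, -0.011], [-0.532, -0.847, 0.004], [-0.011, 0.003, -1.0]]
wrist_force: [0.1, -0.5, -0.6]
opening: 0.0855
finger_force: 0.0
```

```bash
python3 - <<'E'
from h import *
grab('wrist','w4');grab('top','t4');grab('scene','s4')
b=np.array([.4188,-.1534,0])
plan([(b+[0,0,.086],tool(-32))])
E
```

```text
-0.3 -0.5 23.7 0.002 0.002 -0.001; -0.3 -0.5 23.7 0.002 0.002 -0.001; |
```

View pics/s4.png

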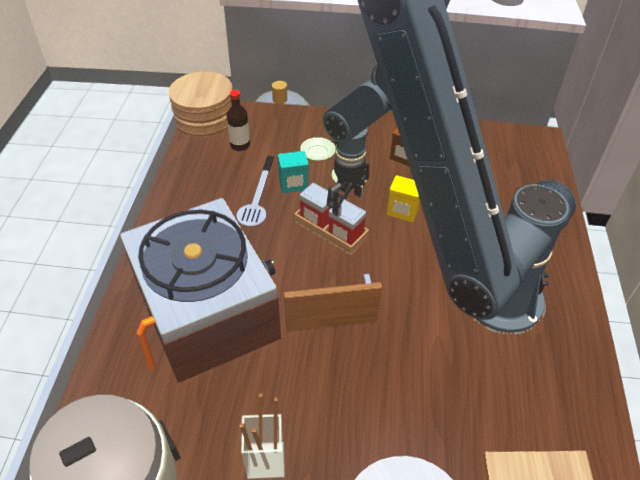

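Scene: the door stands fully open, panel from (285,290) to (380,285), and both tins are upright in the tray. I'll fit a quick arm model from the recorded poses so I can check that the low, tilted hold is reachable.

```bash
cat > fk.py <<'E'
from h import *
from scipy.optimize import least_squares
E=lambda s,a:Ro.from_euler(s,a).as_matrix()
def fk(q,P):
    h,a,b,L,d,e=P; R1=E('z',q[0]); R2=R1@E('y',q[1]); R3=R1@E('y',q[1]+q[2])
    R=R3@E('z',q[3])@E('y',q[4])@E('z',q[5]+np.pi/2)
    return R1@[0,d,h]+R2@[0,0,a]+R3@[e,0,b]+R@[0,0,L],R
S=[([-1.3425,.5284,1.4338,0,1.1814,-.1785],[.2472,-.5737,.4038]),
([-.4816,.4237,1.5822,-.0002,1.1364,.4684],[.5378,-.1558,.4183]),
([-.6045,.6979,1.8321,1.1472,.7274,-.5917],[.5454,-.151,.2438]),
([-.5204,.5363,1.6637,.1638,.8988,.3207],[.5454,-.1665,.3347]),
([-.5991,.3258,1.7317,-.0018,1.0899,1.5313],[.4592,-.1793,.4239])]
o=bot.get_obs();S.append((o['joint_pos'],o['tcp_pos']))
r=least_squares(lambda P:np.concatenate([fk(q,P)[0]-p for q,p in S]),[.2,.4,.4,.15,.11,0]);PP=r.x
LO=np.array([-3.08,-.75,.22,-1.43,0,-2.85]);HI=np.array([3.08,2.2,2.44,4.57,2.65,2.85])
def ik(p,R,q0):
    f=lambda q:np.r_[(fk(q,PP)[0]-p)*5,Ro.from_matrix(fk(q,PP)[1].T@R).as_rotvec()]
    s=least_squares(f,np.clip(q0,LO+.01,HI-.01),bounds=(LO,HI)); return s.x,np.linalg.norm(s.fun)
E
python3 - <<'E'
from fk import *
print(PP,abs(r.fun).max()); print(fk(S[2][0],PP)[1])
for off in(-.025,):
  for x0 in(-.10,-.13,-.16):
   for y in(-.02,.02):
    for th in(45,55,62):
      res=[]
      q=np.array(S[2][0])
      for x in(x0,-.03,.05):
        R=tool(35.2,th);g=cab(x+off,y,.055 if x==x0 else .07);q,e=ik(g-R@[0,0,.155],R,q);res.append((e,q))
      print(x0,y,th,[round(e,3) for e,_ in res],res[0][1],res[-1][1])
b=np.array([.4188,-.1534,0])
E
```

```text
[0.2743 0.588  0.3917 0.1233 0.111  0.1142] 6.13877196816992e-05
[[ 0.6289  0.584   0.5132]
 [ 0.4418 -0.8116  0.3822]
 [ 0.6398 -0.0136 -0.7684]]
-0.1 -0.02 45 [np.float64(0.0), np.float64(0.0), np.float64(0.0)] [-0.6254  0.8724  2.1772  1.8112  0.7594 -1.4443] [-0.3127  0.8274  1.918   1.7774  0.6161 -1.0072]
-0.1 -0.02 55 [np.float64(0.0), np.float64(0.0), np.float64(0.0)] [-0.7076  0.9845  2.2113  1.8557  0.9742 -1.6343] [-0.3673  0.9047  1.9721  1.9724  0.8329 -1.2723]
-0.1 -0.02 62 [np.float64(0.0), np.float64(0.0), np.float64(0.0)] [-0.757   1.0708  2.2193  1.8439  1.1169 -1.7329] [-0.4006  0.9707  1.9952  2.0362  0.996  -1.393 ]
-0.1 0.02 45 [np.float64(0.0), np.float64(0.0), np.float64(0.0)] [-0.5868  0.8954  2.26    1.9532  0.7905 -1.5889] [-0.2594  0.8228  1.9806  1.9138  0.6135 -1.1131]
-0.1 0.02 55 [np.float64(0.0), np.float64(0.0), np.float64(0.0)] [-0.6765  1.0258  2.2984  1.9641  1.0205 -1.777 ] [-0.3149  0.908   2.0377  2.0831  0.8526 -1.3621]
-0.1 0.02 62 [np.float64(0.0), np.float64(0.0), np.float64(0.0)] [-0.7313  1.1238  2.3075  1.9299  1.1663 -1.8786] [-0.3492  
[... 1337 characters left out ...]
47  1.9721  1.9724  0.8329 -1.2723]
-0.16 -0.02 62 [np.float64(0.0), np.float64(0.0), np.float64(0.0)] [-0.937   1.1076  2.2839  1.72    1.1033 -1.8515] [-0.4006  0.9707  1.9952  2.0362  0.996  -1.393 ]
-0.16 0.02 45 [np.float64(0.0), np.float64(0.0), np.float64(0.0)] [-0.7667  0.9379  2.3537  1.9004  0.8241 -1.7721] [-0.2594  0.8228  1.9806  1.9138  0.6135 -1.1131]
-0.16 0.02 55 [np.float64(0.0), np.float64(0.0), np.float64(0.0)] [-0.8715  1.0831  2.3817  1.8658  1.0218 -1.9509] [-0.3149  0.908   2.0377  2.0831  0.8526 -1.3621]
-0.16 0.02 62 [np.float64(0.0), np.float64(0.0), np.float64(0.0)] [-0.9342  1.1862  2.3825  1.8068  1.1383 -2.0445] [-0.3492  0.98    2.0622  2.131   1.0273 -1.4754]
```

Call:
jog_arm:
  moves: "0 -0.5 24 0.001 0.002 0; 0 -0.5 24 0.001 0.002 0; 0 0 0 0 0 0; 0 0 0 0 0 0"

```text
time: 11.45
tcp_pos: [0.4187, -0.1533, 0.2398]
tool_rot: [[0.847, -0.532, -0.004], [-0.532, -0.847, 0.001], [-0.004, 0.001, -1.0]]
wrist_force: [0.5, -0.2, 1.0]
opening: 0.0853
finger_force: 0.0
```

Call:
jog_arm:
  moves: "0 0 0 0 0 0; 0 0 0 0 0 0; 0 0 0 0 0 0; 0 0 0 0 0 0; 0 0 0 0 0 0; 0 0 0 0 0 0"
  claw: -1
  squeeze: 60

```text
time: 11.95
tcp_pos: [0.4186, -0.1531, 0.2418]
tool_rot: [[0.847, -0.531, 0.0], [-0.531, -0.847, -0.002], [0.001, 0.001, -1.0]]
wrist_force: [-1.2, -0.3, 7.0]
opening: 0.0594
finger_force: 66.2
```

```bash
python3 - <<'E'
from h import *
o=bot.get_obs();g=o['tcp_pos']+o['tool_rot']@[0,0,.155];print(g)
R=o['tool_rot'];Rz=tool(-32);u=np.array([.53,.848,0])
p,R=plan([(g+[0,0,.065],Rz)],mm=18)
g=np.r_[.4188,-.1534,g[2]]
p,R=plan([(g+[0,0,.065]+.06*u,Rz)],mm=20,start=(p,R))
p,R=plan([(cab(-.11,.01,g[2]+.05),tool(35.2))],mm=25,rad=.09,start=(p,R))
E
```

```text
[ 0.4186 -0.1534  0.0868]
0.1 0.1 -16.2 0 0 0; 0 0 -16.3 0 0 0; 0.1 0.1 -16.2 0 0 0; 0 0.1 -16.3 0 0 0; |
0 -15 0 0 0 0; 0.1 -15.1 0 0 0 0; 0 -15 -0.1 0 0 0; 0 -15 0 0 0 0; |
-0.2 -10.1 1.1 0 0 -0.084; 0.6 -10 1 0 0 -0.084; 1.5 -10 1.1 0 0 -0.084; 2.3 -9.8 1 0 0 -0.084; 3.1 -9.6 1.1 0 0 -0.084; 3.9 -9.2 1.1 0 0 -0.084; 4.6 -9 1 0 0 -0.084; 5.4 -8.5 1.1 0 0 -0.084; 6.1 -8 1 0 0 -0.084; 6.8 -7.4 1.1 0 0 -0.084; 7.3 -6.9 1.1 0 0 -0.084; 7.9 -6.3 1 0 0 -0.084; 8.4 -5.5 1.1 0 0 -0.084; 8.9 -4.9 1 0 0 -0.084; |
```

Call:
jog_arm:
  moves: "0 0 -16 0 0 0; 0 0 -16 0 0 0; 0 0 -16 0 0 0; 0 0 -17 0 0 0; 0 -15 0 0 0 0; 0 -15 0 0 0 0; 0 -15 0 0 0 0; 0 -15 0 0 0 0"

```text
time: 12.62
tcp_pos: [0.4498, -0.1011, 0.3054]
tool_rot: [[0.847, -0.532, -0.004], [-0.532, -0.847, 0.001], [-0.004, 0.001, -1.0]]
wrist_force: [0.0, 0.3, -5.9]
opening: 0.0592
finger_force: 68.5
```

Call:
jog_arm:
  moves: "0 -10 1 0 0 -0.084; 1 -10 1 0 0 -0.084; 1 -10 1 0 0 -0.084; 2 -10 1 0 0 -0.084; 3 -10 1 0 0 -0.084; 4 -9 1 0 0 -0.084; 5 -9 1 0 0 -0.084; 5 -9 1 0 0 -0.084; 6 -8 1 0 0 -0.084; 7 -7 1 0 0 -0.084"

```text
time: 13.45
tcp_pos: [0.5011, -0.0143, 0.2948]
tool_rot: [[0.96, 0.28, -0.005], [0.28, -0.96, 0.001], [-0.005, -0.003, -1.0]]
wrist_force: [0.8, 0.9, -5.6]
opening: 0.0593
finger_force: 68.0
```

Call:
jog_arm:
  moves: "7 -7 1 0 0 -0.084; 8 -6 1 0 0 -0.084; 8 -6 1 0 0 -0.084; 9 -5 1 0 0 -0.084; 0 0 0 0 0 0; 0 0 0 0 0 0"

```text
time: 13.95
tcp_pos: [0.5212, 0.0201, 0.2908]
tool_rot: [[0.817, 0.577, -0.005], [0.577, -0.817, 0.001], [-0.003, -0.003, -1.0]]
wrist_force: [0.2, 0.1, -5.8]
opening: 0.0592
finger_force: 68.2
```

```bash
python3 - <<'E'
from h import *
o=bot.get_obs();g=o['tcp_pos']+o['tool_rot']@[0,0,.155];print(g,[(g-CO)@CX,(g-CO)@CY],o['wrist_force'])
plan([(np.r_[cab(-.11,.01,0)[:2],.0835],tool(35.2))],mm=13)
grab('wrist','w5')
E
```

```text
[0.5205 0.0202 0.1358] [np.float64(-0.1109230317376481), np.float64(0.012820001163206012)] [ 0.1809  0.1176 -5.784 ]
0.1 0.5 10.5 -0.001 0.001 0; 0.1 0.5 10.4 -0.001 0.001 0; 0.1 0.5 10.5 -0.001 0.001 0; 0.1 0.4 10.5 -0.001 0.001 0; 0.1 0.5 10.4 -0.001 0.001 0; |
```

View pics/w5.png

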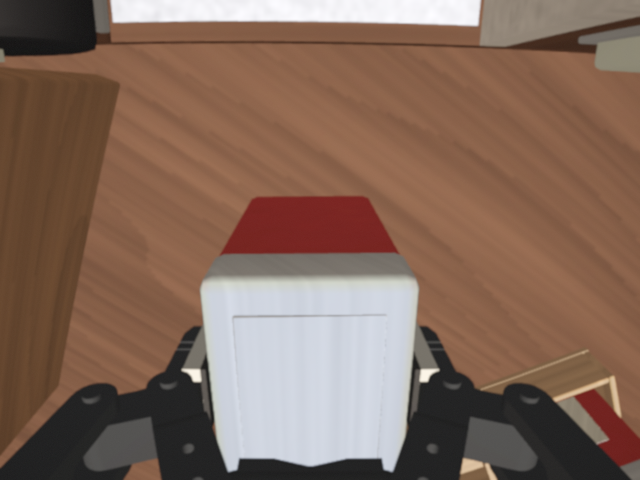

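The wrist view shows the compartment sill from (110,24) to (480,24) and the open door on the left. The tin is square to the cabinet. I'll check the frame against the sill, then set the tin down.

```bash
python3 - <<'E'
from h import *
d=load('w5')
for z,q in((.012,[[112,24],[480,24]]),(0.0,[[110,43],[480,45]])):
    P=plane(d,q,z);print(P,(P-CO)@CX,(P-CO)@CY)
E
```

```text
[[0.5586 0.1788 0.012 ]
 [0.6726 0.0168 0.012 ]] [0.0116 0.0114] [ 0.1204 -0.0777]
[[0.5474 0.1803 0.    ]
 [0.6682 0.0069 0.    ]] [0.0034 0.0021] [ 0.128  -0.0833]
```

Call:
jog_arm:
  moves: "0 0.5 11 -0.001 0.001 0; 0 0.5 11 0 0.001 0; 0 0.5 11 0 0.001 0; 0 0.5 10 0 0 0; 0 0 6 0 0 0; 0 0 2 0 0 0; 0 0 0 0 0 0; 0 0 0 0 0 0"

```text
time: 14.67
tcp_pos: [0.523, 0.018, 0.2406]
tool_rot: [[0.817, 0.577, 0.001], [0.577, -0.817, 0.001], [0.001, -0.001, -1.0]]
wrist_force: [-0.2, 0.2, -5.6]
opening: 0.0591
finger_force: 68.3
```

Call:
jog_arm:
  moves: "0 0 1.5 0 0 0; 0 0 1 0 0 0; 0 0 1 0 0 0; 0 0 0 0 0 0; 0 0 0 0 0 0"

```text
time: 15.08
tcp_pos: [0.5232, 0.0181, 0.2379]
tool_rot: [[0.817, 0.577, 0.002], [0.577, -0.817, 0.001], [0.002, 0.0, -1.0]]
wrist_force: [-0.3, -0.1, 3.5]
opening: 0.0594
finger_force: 69.0
```

Call:
jog_arm:
  moves: "0 0 0 0 0 0; 0 0 0 0 0 0; 0 0 0 0 0 0; 0 0 -25 0 0 0; 0 0 -35 0 0 0; 0 0 0 0 0 0; 0 0 0 0 0 0"
  claw: 1

```text
time: 15.67
tcp_pos: [0.5237, 0.0179, 0.2988]
tool_rot: [[0.816, 0.577, 0.006], [0.577, -0.816, 0.0], [0.005, 0.003, -1.0]]
wrist_force: [-0.2, 0.7, 0.0]
opening: 0.0854
finger_force: 0.0
```

```bash
python3 - <<'E'
from fk import *
o=bot.get_obs();q=o['joint_pos']
p0,R0=o['tcp_pos'],o['tool_rot']
c=np.array([.5237,.0184,0]); print('tin cab',[(c-CO)@CX,(c-CO)@CY])
R=tool(35.2,58); zt=R[:,2]; g=c-.024*CX+np.array([0,0,.052]); g1=g-.11*zt
a=g1+np.array([0,0,.03])
for nm,t in(('via',a),('pre',g1),('g',g)):
    q,e=ik(t-R@[0,0,.155],R,q);print(nm,q,e,t)
p,Rr=plan([(a,R)],mm=22,rad=.07)
plan([(g,R)],mm=25,start=(p,Rr))
E
```

```text
tin cab [np.float64(-0.10934204344635975), np.float64(0.009457670694963793)]
via [-1.0476  0.8534  2.4213  1.5635  1.0057 -1.7279] 9.050084450404426e-12 [ 0.4279 -0.0492  0.1403]
pre [-1.0476  0.9609  2.4208  1.6312  1.0086 -1.8546] 6.941982007266826e-16 [ 0.4279 -0.0492  0.1103]
g [-0.7345  1.069   2.2911  1.9156  1.0737 -1.8137] 5.410892754146944e-12 [0.5041 0.0046 0.052 ]
-16.6 -0.1 5 0 0.067 0; -16.9 0 3.9 0 0.067 0; -17.1 -0.1 2.8 0 0.067 0; -17.2 0 1.6 0 0.067 0; -17.3 -0.1 0.4 0 0.067 0; -17.4 -0.1 -0.7 0 0.067 0; -17.2 0 -1.9 0 0.067 0; -17 -0.1 -3 0 0.067 0; -16.8 -0.1 -4.2 0 0.067 0; -16.5 0 -5.3 0 0.067 0; -16.2 -0.1 -6.4 0 0.067 0; -15.6 0 -7.4 0 0.067 0; -15.1 -0.1 -8.5 0 0.067 0; -14.5 -0.1 -9.4 0 0.067 0; -13.9 0 -10.4 0 0.067 0; |
-4.2 0 21 0 0 0.001; -4.2 -0.1 21 0 0 0.001; -4.2 0 21 0 0 0.001; -4.1 0 20.9 0 0 0.001; -4.2 0 21 0 0 0.001; -4.2 0 21 0 0 0.001; |
```

```bash
python3 - <<'E'
from fk import *
q=bot.get_obs()['joint_pos']
c=np.array([.5237,.0184,0]);R=tool(35.2,58); zt=R[:,2]; g=c-.024*CX+np.array([0,0,.052]); g1=g-.055*zt+[0,0,.028]
q,e=ik(g1-R@[0,0,.155],R,q);print(q,e)
p,Rr=plan([(g1,R)],mm=22,rad=.053)
plan([(g,R)],mm=15,start=(p,Rr))
# tin seen now
grab('scene','s6')
E
```

```text
[-0.8847  0.9332  2.3732  1.7427  1.0324 -1.7626] 1.1416389167088733e-13
-10.1 0 5.3 0 0.05 0; -10.4 -0.1 4.8 0 0.05 0; -10.6 0 4.3 0 0.05 0; -10.8 -0.1 3.8 0 0.05 0; -10.9 0 3.2 0 0.05 0; -11.2 -0.1 2.7 0 0.05 0; -11.2 0 2.1 0 0.05 0; -11.3 -0.1 1.5 0 0.05 0; -11.4 0 1 0 0.05 0; -11.4 -0.1 0.3 0 0.05 0; -11.5 0 -0.1 0 0.05 0; -11.4 -0.1 -0.8 0 0.05 0; -11.3 0 -1.3 0 0.05 0; -11.3 -0.1 -1.9 0 0.05 0; -11.2 0 -2.4 0 0.05 0; -11 -0.1 -3 0 0.05 0; -10.9 0 -3.6 0 0.05 0; -10.7 -0.1 -4 0 0.05 0; -10.4 0 -4.6 0 0.05 0; -10.2 -0.1 -5.2 0 0.05 0; |
-4.7 0 14 0 0.001 0.001; -4.6 0 14 0 0.001 0.001; -4.7 0 14 0 0.001 0.001; -4.7 0 14 0 0.001 0.001; -4.7 0 14 0 0.001 0.001; |
```

Call:
jog_arm:
  moves: "-10 0 5 0 0.05 0; -10 0 5 0 0.05 0; -11 0 4 0 0.05 0; -11 0 4 0 0.05 0; -11 0 3 0 0.05 0; -11 0 3 0 0.05 0; -11 0 2 0 0.05 0; -11 0 1.5 0 0.05 0; -11 0 1 0 0.05 0; -11 0 0 0 0.05 0"

```text
time: 16.55
tcp_pos: [0.4429, -0.0378, 0.2452]
tool_rot: [[0.723, 0.578, 0.379], [0.51, -0.816, 0.273], [0.466, -0.004, -0.885]]
wrist_force: [-0.4, 0.3, -0.0]
opening: 0.0854
finger_force: 0.0
```

Call:
jog_arm:
  moves: "-11.5 0 0 0 0.05 0; -11.5 0 -1 0 0.05 0; -11.5 0 -1 0 0.05 0; -11 0 -2 0 0.05 0; -11 0 -2 0 0.05 0; -11 0 -3 0 0.05 0; -11 0 -4 0 0.05 0; -11 0 -4 0 0.05 0; -10 0 -5 0 0.05 0; -10 0 -5 0 0.05 0"

```text
time: 17.38
tcp_pos: [0.3601, -0.0964, 0.1942]
tool_rot: [[0.453, 0.578, 0.678], [0.316, -0.816, 0.484], [0.833, -0.005, -0.553]]
wrist_force: [-0.3, 0.8, 0.2]
opening: 0.0854
finger_force: 0.0
```

```bash
python3 - <<'E'
from fk import *
o=bot.get_obs();f=o['tcp_pos']+o['tool_rot']@[0,0,.155];print(f,[(f-CO)@CX,(f-CO)@CY],o['joint_pos'],o['time']);print(o['tool_rot'])
c=np.array([.5237,.0184,0]);R=tool(35.2,58); zt=R[:,2]; g=c-.024*CX+np.array([0,0,.052])
plan([(g,R)],mm=15)
grab('wrist','w7')
E
```

```text
[ 0.4653 -0.0214  0.1086] [np.float64(-0.18004355025994256), np.float64(0.010630240140620919)] [-0.8712  0.9112  2.3692  1.7403  1.0025 -1.7291] 17.3833
[[ 0.4534  0.5782  0.6784]
 [ 0.3161 -0.8159  0.4841]
 [ 0.8334 -0.005  -0.5527]]
-5.1 0.2 14 -0.001 0.005 -0.001; -5.2 0.1 14.1 -0.001 0.005 -0.001; -5.2 0.2 14 -0.001 0.005 -0.001; -5.4 0.1 13.9 -0.001 0.005 -0.001; -5.3 0.1 14 -0.001 0.005 -0.001; |
```

View pics/w7.png

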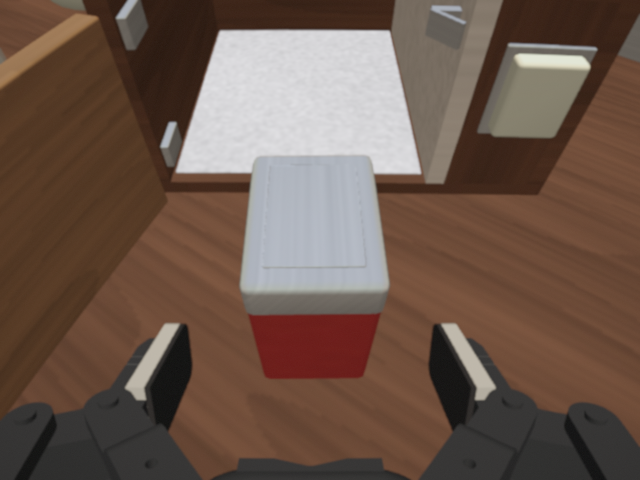

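The tin stands upright and square in front of the open compartment, lid from (250,157) to (387,310), centred between the fingers. I'll take the low hold.

Call:
jog_arm:
  moves: "-5 0 14 0 0.005 0; -5 0 14 0 0.005 0; -5 0 14 0 0.005 0; -5.5 0 14 0 0.005 0; -5.5 0 14 0 0.005 0; 0 0 0 0 0 0; 0 0 0 0 0 0"

```text
time: 18.02
tcp_pos: [0.3968, -0.0698, 0.1345]
tool_rot: [[0.438, 0.58, 0.687], [0.306, -0.815, 0.493], [0.846, -0.005, -0.534]]
wrist_force: [0.1, 0.9, -0.0]
opening: 0.0853
finger_force: 0.0
```

Call:
jog_arm:
  moves: "0 0 0 0 0 0; 0 0 0 0 0 0; 0 0 0 0 0 0; 0 0 0 0 0 0; 0 0 0 0 0 0; 0 0 0 0 0 0"
  claw: -1
  squeeze: 85

```text
time: 18.52
tcp_pos: [0.3967, -0.0708, 0.1358]
tool_rot: [[0.436, 0.577, 0.691], [0.305, -0.817, 0.49], [0.847, -0.003, -0.532]]
wrist_force: [-4.5, -5.3, 5.0]
opening: 0.0591
finger_force: 91.9
```

```bash
python3 - <<'E'
from fk import *
o=bot.get_obs();R=o['tool_rot'];g=o['tcp_pos']+R@[0,0,.155];print(g,[(g-CO)@CX,(g-CO)@CY],o['wrist_force'])
p,_=plan([(g+[0,0,.022],R)],mm=8)
p,_=plan([(g+[0,0,.022]+.168*CX+.002*CY,R)],mm=17,start=(p,R))
E
```

```text
[0.5038 0.0051 0.0533] [np.float64(-0.133313233635779), np.float64(0.010050464389961704)] [-4.5395 -5.3115  4.9508]
6.2 0 -3.9 0 0 0; 6.2 0 -3.9 0 0 0; 6.2 -0.1 -3.9 0 0 0; |
8.9 -0.2 14.2 0 0 0; 9 -0.2 14.2 0 0 0; 8.9 -0.2 14.3 0 0 0; 9 -0.1 14.2 0 0 0; 8.9 -0.2 14.2 0 0 0; 9 -0.2 14.2 0 0 0; 8.9 -0.2 14.3 0 0 0; 8.9 -0.2 14.2 0 0 0; 9 -0.2 14.2 0 0 0; 8.9 -0.1 14.2 0 0 0; |
```

Call:
jog_arm:
  moves: "6 0 -3.7 0 0 0; 6 0 -3.7 0 0 0; 5.5 0 -3.5 0 0 0; 0 0 0 0 0 0; 0 0 0 0 0 0"

```text
time: 18.93
tcp_pos: [0.397, -0.0704, 0.156]
tool_rot: [[0.436, 0.579, 0.689], [0.307, -0.815, 0.49], [0.846, -0.002, -0.534]]
wrist_force: [0.5, 0.2, -7.3]
opening: 0.0588
finger_force: 91.8
```

```bash
python3 - <<'E'
from fk import *
o=bot.get_obs();R=o['tool_rot'];g=o['tcp_pos']+R@[0,0,.155];print(g,[(g-CO)@CX,(g-CO)@CY],o['wrist_force'])
grab('wrist','w8')
E
```

```text
[0.5038 0.0056 0.0733] [np.float64(-0.13295910791862756), np.float64(0.010441708794112417)] [ 0.4709  0.1683 -7.289 ]
```

View pics/w8.png

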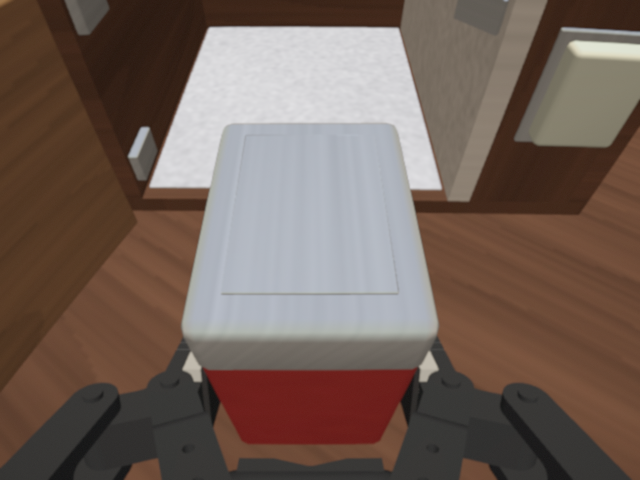

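The tin is level in the low hold, heading for the opening. That was one picture over the limit of 10, so from here I rely on numbers only.

Call:
jog_arm:
  moves: "9 0 14.2 0 0 0; 9 0 14.2 0 0 0; 9 0 14.2 0 0 0; 9 0 14.2 0 0 0; 9 0 14.2 0 0 0; 0 0 0 0 0 0"

```text
time: 19.48
tcp_pos: [0.467, -0.0201, 0.1559]
tool_rot: [[0.433, 0.582, 0.688], [0.309, -0.813, 0.494], [0.847, -0.001, -0.531]]
wrist_force: [0.6, 1.5, -6.9]
opening: 0.0589
finger_force: 93.8
```

Call:
jog_arm:
  moves: "9 0 14.2 0 0 0; 9 0 14.2 0 0 0; 9 0 14.2 0 0 0; 9 0 14.2 0 0 0; 5 0 8 0 0 0; 0 0 0 0 0 0; 0 0 0 0 0 0"

```text
time: 20.07
tcp_pos: [0.5273, 0.0229, 0.1556]
tool_rot: [[0.438, 0.579, 0.688], [0.307, -0.815, 0.492], [0.845, -0.004, -0.534]]
wrist_force: [-0.8, 0.4, -5.3]
opening: 0.0588
finger_force: 93.9
```

```bash
python3 - <<'E'
from fk import *
o=bot.get_obs();R=o['tool_rot'];g=o['tcp_pos']+R@[0,0,.155];print(g,[(g-CO)@CX,(g-CO)@CY],o['wrist_force'])
E
```

```text
[0.6339 0.0991 0.0728] [np.float64(0.027180664633129858), np.float64(0.011867437592622048)] [-0.7629  0.3531 -5.3472]
```

Call:
jog_arm:
  moves: "-2.5 0 1.6 0 0 0; -2.5 0 1.6 0 0 0; -0.8 0 0.5 0 0 0; -0.8 0 0.5 0 0 0; 0 0 0 0 0 0; 0 0 0 0 0 0"

```text
time: 20.57
tcp_pos: [0.528, 0.0223, 0.1482]
tool_rot: [[0.437, 0.578, 0.689], [0.306, -0.816, 0.49], [0.846, -0.003, -0.533]]
wrist_force: [-0.1, 0.3, -5.1]
opening: 0.059
finger_force: 94.5
```

Call:
jog_arm:
  moves: "-0.8 0 0.5 0 0 0; 0 0 0 0 0 0; 0 0 0 0 0 0"

```text
time: 20.82
tcp_pos: [0.5282, 0.0225, 0.1478]
tool_rot: [[0.435, 0.578, 0.69], [0.305, -0.816, 0.491], [0.847, -0.003, -0.532]]
wrist_force: [-2.5, -1.0, -1.1]
opening: 0.059
finger_force: 94.7
```

Call:
jog_arm:
  moves: "-0.8 0 0.5 0 0 0; 0 0 0 0 0 0; 0 0 0 0 0 0"

```text
time: 21.07
tcp_pos: [0.5281, 0.0225, 0.1476]
tool_rot: [[0.434, 0.578, 0.691], [0.305, -0.816, 0.491], [0.848, -0.003, -0.53]]
wrist_force: [-4.6, -3.3, 3.5]
opening: 0.0591
finger_force: 95.5
```

Call:
jog_arm:
  moves: "0 0 0 0 0 0; 0 0 0 0 0 0; 0 0 0 0 0 0; 0 0 0 0 0 0; -3 0 -10 0 0 0; -6 0 -16 0 0 0; -8 0 -20 0 0 0; -8 0 -25 0 0 0; -8 0 -25 0 0 0"
  claw: 1

```text
time: 21.82
tcp_pos: [0.4465, -0.0349, 0.1702]
tool_rot: [[0.435, 0.579, 0.689], [0.306, -0.815, 0.492], [0.847, -0.003, -0.532]]
wrist_force: [-0.0, -1.8, -0.1]
opening: 0.0854
finger_force: 0.0
```

```bash
python3 - <<'E'
from fk import *
o=bot.get_obs();R=o['tool_rot'];g=o['tcp_pos']+R@[0,0,.155];print(g,[(g-CO)@CX,(g-CO)@CY],o['wrist_force'],o['opening'],o['joint_pos'])
d=grab('wrist','w9');im=d['image'].astype(int)
r,gg,b=im[...,0],im[...,1],im[...,2]
m=((r>80)&(gg<60)&(b<60)).astype(np.uint8)
n,l,st,ce=cv2.connectedComponentsWithStats(m)
k=1+st[1:,4].argmax();print(st[k]);cs=cv2.findContours((l==k).astype(np.uint8),0,2)[0][0];print(cv2.minAreaRect(cs))
x,y,w,h,_=st[k]
row=y+h-1; xs=np.where((l==k)[row-3])[0]
P=plane(d,[[xs[0],row],[xs[-1],row]],.012);print((P-CO)@CX,(P-CO)@CY)
E
```

```text
[0.5534 0.0413 0.0877] [np.float64(-0.07184959586367319), np.float64(0.011092304293528686)] [-0.02   -1.807  -0.1246] 0.08537091510501615 [-0.5596  0.9254  2.2125  1.9602  1.0085 -1.5635]
[  249   175   126   101 10995]
((311.5, 225.0), (100.0, 125.0), 90.0)
[0.0125 0.0126] [ 0.0385 -0.017 ]
```

The tin is inside: rear face at cabinet x ≈ 12 mm, y ≈ 11 mm, upright. Next I plan the door-closing sweep. It starts behind the open panel with the fingers shut and ends as a tilted fingertip push.

```bash
cat > door.py <<'E'
from fk import *
H=cab(-.016,.132,0)
def pose(phi,th,k,rho,gap,z):
    f=np.radians(phi);A=lambda v:v[0]*CX+v[1]*CY
    n=A([np.cos(f),-np.sin(f)]);dr=A([-np.sin(f),-np.cos(f)])
    az=35.2-phi*k;R=tool(az,th);de=np.radians(phi*(1-k));t=np.radians(th)
    c=abs(np.cos(de)*np.cos(t))*.011+abs(np.sin(de))*.015
    return H+dr*rho-n*(c+gap)+np.array([0,0,z]),R
E
python3 - <<'E'
from door import *
q0=np.array([-.3,.35,1.8,0.,1.0,0.5])
for k in(.3,.5,.75,1.):
    for r0 in(.11,.14):
        q=q0.copy();em=0;tr=[]
        for i,ph in enumerate(np.linspace(110,0,29)):
            s=1-ph/110; th=55*min(1,s/.6); T,R=pose(ph,th,k,r0+(.17-r0)*s,0,.095)
            q,e=ik(T-R@[0,0,.173],R,q);em=max(em,e);tr.append(q)
        tr=np.array(tr);print(k,r0,'err',round(em,4),'maxstep',abs(np.diff(tr,axis=0)).max(0));print(tr[[0,7,14,21,28]])
print(bot.get_obs()['joint_pos'])
E
```

```text
0.3 0.11 err 0.1107 maxstep [0.0603 0.0549 0.049  1.1999 0.1274 1.2579]
[[ 0.1147  0.5425  1.9895  0.      0.6096  1.6471]
 [-0.1012  0.5488  2.3207  2.3726  0.1573 -1.0702]
 [-0.479   0.7918  2.44    2.3649  0.8178 -1.637 ]
 [-0.6163  0.8778  2.3182  2.0874  0.986  -1.6285]
 [-0.5105  0.8258  2.0534  1.8256  0.869  -1.2594]]
0.3 0.14 err 0.1256 maxstep [0.0584 0.056  0.0468 1.3198 0.1193 1.3853]
[[ 0.1036  0.5215  2.0624 -0.      0.5577  1.636 ]
 [-0.1604  0.5517  2.3728  2.4551  0.208  -1.2126]
 [-0.5353  0.789   2.44    2.3012  0.807  -1.6328]
 [-0.6334  0.8743  2.3098  2.0637  0.9795 -1.6165]
 [-0.5105  0.8258  2.0534  1.8256  0.869  -1.2594]]
0.5 0.11 err 0.7488 maxstep [0.0361 0.018  0.045  0.6513 0.1012 0.5933]
[[ 0.1181  0.5426  1.9891 -0.      0.6098  2.0345]
 [ 0.0006  0.5225  2.2678 -1.1807  0.028   2.85  ]
 [-0.1915  0.5211  2.2738 -1.3086  0.      2.5978]
 [-0.2932  0.6237  2.1399 -1.4244  0.      2.4418]
 [-0.2674  0.7093  1.9603 -1.4291  0.      2.2967]]
0.5 0.14 err 0.7567 maxstep [0.0397 0.0193 0.0422 0.5435 0.1004 0.4773]
[[ 0.1073  0.5216  2.062   0.      0.5579  2
[... 875 characters left out ...]
.11 err 0.7461 maxstep [0.0397 0.016  0.0294 0.0941 0.0496 0.0591]
[[ 0.0795  0.5412  1.9994  0.0924  0.5979  2.85  ]
 [ 0.119   0.5293  2.1114 -0.4421  0.3721  2.85  ]
 [-0.0589  0.5324  2.2357 -1.0392  0.0382  2.85  ]
 [-0.2315  0.5996  2.1474 -1.2683  0.      2.5411]
 [-0.2674  0.7093  1.9603 -1.4207  0.      2.2883]]
1.0 0.14 err 0.7461 maxstep [0.039  0.0157 0.0283 0.0897 0.048  0.0575]
[[ 0.0692  0.5205  2.0713  0.0853  0.5474  2.85  ]
 [ 0.0826  0.5153  2.1614 -0.4676  0.3331  2.85  ]
 [-0.1033  0.5248  2.2535 -1.0739  0.0197  2.85  ]
 [-0.2482  0.6013  2.1454 -1.2787  0.      2.5378]
 [-0.2674  0.7093  1.9603 -1.4293  0.      2.2969]]
[-0.567   0.9248  2.2186  1.9586  1.0076 -1.565 ]
```

```bash
cat > sweep.py <<'E'
from door import *
def path(k,r0,r1,ps,thf,z0=.09,z1=.11,pe=5,N=56):
    q=np.array([.1,.52,2.06,0.,.56,1.8-k]);em=0;tr=[];cl=1;P=[]
    for ph in np.linspace(110,0,N):
        s=1-ph/110;u=np.clip((ps-ph)/(ps-pe),0,1);th=thf*u
        T,R=pose(ph,th,k,r0+(r1-r0)*s,0,z0+(z1-z0)*u)
        q,e=ik(T-R@[0,0,.173],R,q);em=max(em,e);tr.append(q)
        f=np.radians(ph);n=np.cos(f)*CX-np.sin(f)*CY
        for a in(-.040,.040):
            for b in(-.043,.043):
                for c in(-.072,-.12):
                    w=T+R@[a,b,c]
                    if w[2]<.157: cl=min(cl,-(w-H)@n)
                    if w[2]<.25: cl=min(cl,.5*(-.005-(w-CO)@CX) if (w-CO)@CY<.14 else 1)
        P.append((ph,T,R))
    tr=np.array(tr);return em,cl,tr,P
E
python3 - <<'E'
from sweep import *
res=[]
for k in(0,.2,.35):
  for r0 in(.08,.11):
    for r1 in(.14,.17):
      for ps in(50,80,110):
        for thf in(40,48):
          em,cl,tr,_=path(k,r0,r1,ps,thf); res.append((em,abs(np.diff(tr,axis=0)).max(),cl,tr[:,2].max(),k,r0,r1,ps,thf))
res=np.array(res); ok=res[(res[:,0]<.005)]; print(len(ok)); print(ok[np.argsort(ok[:,1])][:14])
E
```

```text
72
[[  0.       0.0602  -0.0058   2.1594   0.       0.11     0.14   110.
   40.    ]
 [  0.       0.0627  -0.0058   2.1458   0.       0.08     0.14   110.
   40.    ]
 [  0.       0.0629   0.0175   2.0922   0.       0.11     0.17    80.
   40.    ]
 [  0.       0.0631   0.0175   2.0846   0.       0.11     0.14    80.
   40.    ]
 [  0.       0.0635  -0.0058   2.1745   0.       0.11     0.17   110.
   40.    ]
 [  0.       0.0653  -0.0058   2.1582   0.       0.08     0.17   110.
   40.    ]
 [  0.       0.0664   0.0175   2.0865   0.       0.08     0.17    80.
   40.    ]
 [  0.       0.0672   0.0175   2.0831   0.       0.08     0.14    80.
   40.    ]
 [  0.       0.0813   0.0175   2.1091   0.2      0.11     0.17    80.
   40.    ]
 [  0.       0.082   -0.0186   2.2034   0.       0.11     0.14   110.
   48.    ]
 [  0.       0.0833   0.0175   2.1021   0.2      0.11     0.14    80.
   40.    ]
 [  0.       0.0841   0.0175   2.0198   0.       0.11     0.17    50.
   40.    ]
 [  0.       0.0846   0.0086   2.1288   0.       0.11     0.17    80.
   48.    ]
 [  0.       0.0851  -0.0186   2.1948   0.       0.08     0.14   110.
   48.    ]]
```

```bash
python3 - <<'E'
from sweep import *
o=bot.get_obs()
T0,R0=pose(110,0,0,.11,.030,.09)
print(T0)
p,R=plan([(cab(-.17,.01,.235),tool(35.2))],nose=.173,mm=25,rad=.06)
p,R=plan([(T0+[0,0,.115],tool(35.2))],nose=.173,mm=30,start=(p,R))
p,R=plan([(T0,tool(35.2))],nose=.173,mm=30,start=(p,R))
E
```

```text
[0.4106 0.1897 0.09  ]
12.9 -0.1 -5.7 0 -0.059 0; 12.6 0 -6.4 0 -0.059 0; 12.2 -0.1 -7.1 0 -0.059 0; 11.7 0 -7.8 0 -0.059 0; 11.3 -0.1 -8.6 0 -0.059 0; 10.7 -0.1 -9.1 0 -0.059 0; 10.2 0 -9.8 0 -0.059 0; 9.6 -0.1 -10.4 0 -0.059 0; 8.9 0 -10.9 0 -0.059 0; 8.3 -0.1 -11.4 0 -0.059 0; 7.6 -0.1 -11.9 0 -0.059 0; 6.9 0 -12.3 0 -0.059 0; 6.2 -0.1 -12.7 0 -0.059 0; 5.3 -0.1 -13.1 0 -0.059 0; 4.7 0 -13.3 0 -0.059 0; 3.8 -0.1 -13.6 0 -0.059 0; 3 0 -13.8 0 -0.059 0; |
8.3 -25.6 3.9 -0.001 0 0; 8.3 -25.5 4 -0.001 0 0; 8.4 -25.6 3.9 -0.001 0 0; 8.3 -25.6 3.8 -0.001 0 0; 8.3 -25.6 3.9 -0.001 0 0; 8.3 -25.6 3.8 -0.001 0 0; 8.3 -25.5 3.8 -0.001 0 0; 8.4 -25.6 3.8 -0.001 0 0; |
-0.1 -0.1 28.7 0 -0.001 0; -0.1 0 28.8 0 -0.001 0; -0.1 -0.1 28.7 0 -0.001 0; 0 0 28.8 0 -0.001 0; |
```

Call:
jog_arm:
  moves: "13 0 -6 0 -0.059 0; 13 0 -6 0 -0.059 0; 12 0 -7 0 -0.059 0; 12 0 -8 0 -0.059 0; 11 0 -9 0 -0.059 0; 11 0 -9 0 -0.059 0; 10 0 -10 0 -0.059 0; 10 0 -10 0 -0.059 0; 9 0 -11 0 -0.059 0; 8 0 -11 0 -0.059 0"
  claw: -1

```text
time: 22.7
tcp_pos: [0.4633, -0.023, 0.3037]
tool_rot: [[0.737, 0.58, 0.346], [0.521, -0.814, 0.255], [0.43, -0.008, -0.903]]
wrist_force: [-0.5, -0.0, 1.5]
opening: 0.0003
finger_force: 0.0
```

Call:
jog_arm:
  moves: "8 0 -12 0 -0.059 0; 7 0 -12 0 -0.059 0; 6 0 -13 0 -0.059 0; 5 0 -13 0 -0.059 0; 5 0 -13 0 -0.059 0; 4 0 -14 0 -0.059 0; 3 0 -14 0 -0.059 0; 0 0 0 0 0 0"

```text
time: 23.37
tcp_pos: [0.4751, -0.0164, 0.4036]
tool_rot: [[0.813, 0.581, 0.028], [0.581, -0.814, 0.024], [0.036, -0.003, -0.999]]
wrist_force: [0.5, 0.7, 0.6]
opening: -0.0001
finger_force: 0.0
```

```bash
python3 - <<'E'
from sweep import *
o=bot.get_obs();print(o['joint_pos'],o['tcp_pos'],o['opening'])
T0,R0=pose(110,0,0,.11,.030,.09)
p,R=plan([(T0+[0,0,.115],tool(35.2))],nose=.173,mm=30)
p,R=plan([(T0,tool(35.2))],nose=.173,mm=30,start=(p,R))
# door in the views now: refine outer/free edge using tan colour in top view
d=grab('top','t10');im=cv2.cvtColor(d['image'],cv2.COLOR_RGB2HSV)
E
```

```text
[-0.2783  0.3246  1.806   0.0365  0.9912  0.6524] [ 0.4751 -0.0164  0.4036] -6.97382257451557e-05
8.3 -25.6 3.6 0 -0.005 0.001; 8.3 -25.7 3.5 0 -0.005 0.001; 8.3 -25.6 3.5 0 -0.005 0.001; 8.2 -25.7 3.5 0 -0.005 0.001; 8.3 -25.6 3.4 0 -0.005 0.001; 8.3 -25.7 3.4 0 -0.005 0.001; 8.2 -25.7 3.3 0 -0.005 0.001; 8.2 -25.7 3.3 0 -0.005 0.001; |
0.1 0.1 28.8 -0.001 0.001 0; 0.1 0.1 28.7 -0.001 0.001 0; 0.1 0 28.8 -0.001 0.001 0; 0 0.1 28.7 -0.001 0.001 0; |
```

Call:
jog_arm:
  moves: "8 -26 3 0 -0.005 0.001; 8 -26 3 0 -0.005 0.001; 8 -26 3 0 -0.005 0.001; 8 -26 3 0 -0.005 0.001; 8 -26 3 0 -0.005 0.001; 8 -26 3 0 -0.005 0.001; 8 -26 3 0 -0.005 0; 8 -26 3 0 -0.005 0; 0 0 0 0 0 0"

```text
time: 24.17
tcp_pos: [0.4039, 0.1931, 0.3781]
tool_rot: [[0.816, 0.579, -0.014], [0.579, -0.816, 0.005], [-0.009, -0.012, -1.0]]
wrist_force: [-1.5, -0.2, 0.6]
opening: 0.0
finger_force: 0.0
```

Call:
jog_arm:
  moves: "0 0 29 0 0 0; 0 0 29 0 0 0; 0 0 29 0 0 0; 0 0 29 0 0 0; 0 0 0 0 0 0"

```text
time: 24.58
tcp_pos: [0.4039, 0.1898, 0.2594]
tool_rot: [[0.818, 0.575, -0.02], [0.575, -0.818, 0.001], [-0.015, -0.012, -1.0]]
wrist_force: [0.2, 0.5, -0.8]
opening: 0.0
finger_force: 0.0
```

```bash
cat >> sweep.py <<'E'
def rows(phis,gaps,start=None,N=1,ps=80,thf=40,r0=.11,r1=.17):
    st=start or None
    for ph,gp in zip(phis,gaps):
        s=1-ph/110;u=np.clip((ps-ph)/(ps-5),0,1)
        T,R=pose(ph,thf*u,0,r0+(r1-r0)*s,gp,.09+.02*u)
        st=plan([(T,R)],nose=.173,mm=45,rad=.2,start=st)
    return st
E
python3 - <<'E'
from sweep import *
o=bot.get_obs();t=o['tcp_pos']+o['tool_rot']@[0,0,.173];print(t,o['wrist_force'],o['joint_pos'])
rows([110,109,106,102,98,94,90,86,82,78,74,70,66,62,58,54,50,46,42,38],[.012,.002]+[-.003]*18)
E
```

```text
[0.4005 0.19   0.0864] [ 0.2044  0.4546 -0.7771] [0.1865 0.561  1.9945 0.0087 0.6051 1.1378]
-0.7 20.8 -3.9 -0.012 0.015 -0.002; |
-5 11 0 0 0 0; |
-5.7 9.9 0 0 0 0; |
-5.1 7.4 0 0 0 0; |
-4.6 7.9 0 0 0 0; |
-4 8.5 0 0 0 0; |
-3.4 9 0 0 0 0; |
-2.8 7.9 0 0 0 0; |
-2.2 8.3 0 0 0 0; |
-4.9 8.7 -0.5 0 0.019 0; |
-7.4 9 -1 0 0.037 0; |
-6.7 9.3 -0.9 0 0.037 0; |
-6 9.5 -0.9 0 0.038 0; |
-5.2 9.7 -0.8 0 0.037 0; |
-4.4 9.9 -0.6 0 0.037 0; |
-3.5 9.9 -0.4 0 0.037 0; |
-2.7 9.9 -0.1 0 0.037 0; |
-1.8 9.8 0.4 0 0.038 0; |
-1 9.6 0.7 0 0.037 0; |
-0.3 9.4 1.3 0 0.037 0; |
```

Call:
jog_arm:
  moves: "-0.7 21 -4 -0.012 0.015 -0.002; -5 11 0 0 0 0; -5.7 10 0 0 0 0; -5 7.5 0 0 0 0; -4.6 8 0 0 0 0; -4 8.5 0 0 0 0; -3.4 9 0 0 0 0; -2.8 8 0 0 0 0; -2.2 8.3 0 0 0 0"

```text
time: 25.33
tcp_pos: [0.4313, 0.0963, 0.2679]
tool_rot: [[0.817, 0.577, 0.01], [0.577, -0.817, 0.002], [0.01, 0.005, -1.0]]
wrist_force: [-0.0, 1.3, 1.5]
opening: -0.0002
finger_force: 0.0
```

Call:
jog_arm:
  moves: "-4.9 8.7 -0.5 0 0.019 0; -7.4 9 -1 0 0.037 0; -6.7 9.3 -1 0 0.037 0; -6 9.5 -1 0 0.037 0; -5.2 9.7 -0.8 0 0.037 0; -4.4 10 -0.6 0 0.037 0; -3.5 10 -0.4 0 0.037 0; -2.7 10 0 0 0.037 0; -1.8 10 0.4 0 0.037 0; -1 9.6 0.7 0 0.037 0"

```text
time: 26.17
tcp_pos: [0.451, -0.0069, 0.2672]
tool_rot: [[0.762, 0.578, 0.292], [0.541, -0.816, 0.202], [0.355, 0.004, -0.935]]
wrist_force: [-1.9, 0.6, -0.6]
opening: -0.0001
finger_force: 0.0
```

```bash
python3 - <<'E'
from sweep import *
o=bot.get_obs();t=o['tcp_pos']+o['tool_rot']@[0,0,.173];print(t,o['wrist_force'],o['joint_pos'])
T,R=pose(42,40*38/75,0,.11+.06*68/110,-.003,.1);print(T,R)
rows([38,34,30,26,22,18,14,11,8],[-.003]*9)
d=grab('wrist','w11')
E
```

```text
[0.5016 0.028  0.1055] [-1.8928  0.6188 -0.5543] [-0.3466  0.5406  2.0736  0.78    0.4238 -0.0938]
[0.4973 0.028  0.1   ] [[ 0.7666  0.5764  0.2831]
 [ 0.5407 -0.8171  0.1997]
 [ 0.3464  0.     -0.9381]]
-3.8 7.5 5.1 0.003 0.028 0.003; |
0.6 9 1.8 0 0.037 0; |
1.2 8.7 2.5 0 0.037 0; |
1.9 8.1 3.1 0 0.038 0; |
2.4 7.5 3.8 0 0.037 0; |
3 6.9 4.5 0 0.037 0; |
3.4 6.2 5.2 0 0.037 0; |
2.8 4.1 4.5 0 0.028 0; |
2.9 3.6 4.8 0 0.028 0; |
```

Call:
jog_arm:
  moves: "-3.8 7.5 5 0.003 0.028 0.003; 0.6 9 1.8 0 0.037 0; 1.2 8.7 2.5 0 0.037 0; 1.9 8 3 0 0.037 0; 2.4 7.5 3.8 0 0.037 0; 3 7 4.5 0 0.037 0; 3.4 6.2 5.2 0 0.037 0; 2.8 4 4.5 0 0.028 0; 2.9 3.6 4.8 0 0.028 0"

```text
time: 26.97
tcp_pos: [0.5102, -0.0397, 0.2445]
tool_rot: [[0.642, 0.577, 0.505], [0.453, -0.817, 0.357], [0.618, -0.0, -0.786]]
wrist_force: [-2.4, 0.5, -0.2]
opening: -0.0
finger_force: 0.9
```

```bash
python3 - <<'E'
from sweep import *
o=bot.get_obs();t=o['tcp_pos']+o['tool_rot']@[0,0,.173];print(t,(t-CO)@CX,(t-CO)@CY,o['wrist_force'],o['joint_pos'],o['wrist_force']@CX)
rows([6,4,2,0,0],[-.003,-.003,-.003,-.003,-.006])
E
```

```text
[0.5976 0.0221 0.1086] -0.04687529074001234 -0.030116366219612084 [-2.423   0.4961 -0.2389] [-0.4308  0.6546  1.9963  1.3915  0.5751 -0.7225] -1.6939970125588704
2 2.9 3.1 -0.001 0.022 0; |
3.4 1.9 3.8 0 0.009 0; |
4.8 1.6 4.1 0 0 0; |
4.9 1.4 4.1 0 0 0; |
2.3 0 1.9 0 0 0; |
```

Call:
jog_arm:
  moves: "4 2 3.3 0 0 0; 4 2 3.3 0 0 0; 4.7 1 3.7 0 0 0; 4.7 1 3.7 0 0 0; 0 0 0 0 0 0"

```text
time: 27.38
tcp_pos: [0.5325, -0.0314, 0.2452]
tool_rot: [[0.642, 0.576, 0.506], [0.453, -0.817, 0.356], [0.619, 0.001, -0.786]]
wrist_force: [0.3, -0.4, -0.7]
opening: 0.0001
finger_force: 0.0
```

```bash
python3 - <<'E'
from sweep import *
o=bot.get_obs();t=o['tcp_pos']+o['tool_rot']@[0,0,.173];print(t,(t-CO)@CX,(t-CO)@CY,o['wrist_force'],o['wrist_force']@CX)
E
```

```text
[0.6201 0.0302 0.1093] -0.02377932207917635 -0.036511878717679185 [ 0.3332 -0.3711 -0.7433] 0.05841400191285387
```

Call:
jog_arm:
  moves: "2.4 0 1.9 0 0 0; 2.4 0 1.9 0 0 0; 0 0 0 0 0 0; 0 0 0 0 0 0"

```text
time: 27.72
tcp_pos: [0.5371, -0.0282, 0.2452]
tool_rot: [[0.642, 0.576, 0.506], [0.454, -0.818, 0.355], [0.618, 0.002, -0.786]]
wrist_force: [-5.2, -3.5, 3.4]
opening: 0.0001
finger_force: 3.2
```

Call:
jog_arm:
  moves: "2.4 0 1.9 0 0 0; 1.6 0 1.2 0 0 0; 0 0 0 0 0 0; 0 0 0 0 0 0"

```text
time: 28.05
tcp_pos: [0.5404, -0.0256, 0.2453]
tool_rot: [[0.643, 0.575, 0.506], [0.454, -0.818, 0.354], [0.617, 0.002, -0.787]]
wrist_force: [-9.4, -5.2, 6.1]
opening: -0.0003
finger_force: 5.7
```

Call:
jog_arm:
  moves: "2.4 0 1.9 0 0 0; 2.4 0 1.9 0 0 0; 0 0 0 0 0 0; 0 0 0 0 0 0"

```text
time: 28.38
tcp_pos: [0.5444, -0.0225, 0.2453]
tool_rot: [[0.644, 0.575, 0.505], [0.454, -0.818, 0.353], [0.616, 0.002, -0.788]]
wrist_force: [-15.0, -8.8, 9.9]
opening: -0.0
finger_force: 8.8
```

```bash
python3 - <<'E'
from sweep import *
o=bot.get_obs();t=o['tcp_pos']+o['tool_rot']@[0,0,.173];print(t,(t-CO)@CX,(t-CO)@CY,o['wrist_force'],o['wrist_force']@CX)
E
```

```text
[0.6317 0.0385 0.109 ] -0.0094801775062531 -0.03639149416188177 [-14.9899  -8.8146   9.8676] -17.329922526028316
```

```bash
python3 - <<'E'
from sweep import *
d=grab('top','t12');a=load('top0')['image'].astype(int);b=d['image'].astype(int)
def px(x,y,z):return cv2.projectPoints(cab(x,y,z)[None],np.array(d['rvec'],float),np.array(d['tvec'],float),d['camera_matrix'],np.array(d['D']))[0].ravel()
for y in(.12,.1,.04,.02,0,-.03,-.06,-.085):
    print(y)
    for x in(-.03,-.022,-.016,-.010,-.004,.004):
        u,v=np.round(px(x,y,.152)).astype(int);print('  ',x,(u,v),a[v,u],b[v,u])
E
```

```text
0.12
   -0.03 (np.int64(269), np.int64(237)) [84 55 35] [129 141 147]
   -0.022 (np.int64(267), np.int64(235)) [85 55 38] [126 139 146]
   -0.016 (np.int64(266), np.int64(233)) [130  88  54] [119 131 139]
   -0.01 (np.int64(265), np.int64(232)) [191 131  85] [122 132 139]
   -0.004 (np.int64(264), np.int64(230)) [190 133  86] [118 129 136]
   0.004 (np.int64(263), np.int64(229)) [141  97  65] [119 128 136]
0.1
   -0.03 (np.int64(274), np.int64(233)) [84 51 36] [117 126 134]
   -0.022 (np.int64(272), np.int64(231)) [85 51 34] [116 126 133]
   -0.016 (np.int64(271), np.int64(230)) [112  74  45] [111 123 128]
   -0.01 (np.int64(270), np.int64(228)) [193 135  88] [107 118 125]
   -0.004 (np.int64(269), np.int64(227)) [188 132  87] [109 118 123]
   0.004 (np.int64(268), np.int64(225)) [135 101  77] [ 99 112 115]
0.04
   -0.03 (np.int64(289), np.int64(222)) [88 56 38] [89 59 45]
   -0.022 (np.int64(287), np.int64(220)) [89 57 40] [85 54 38]
   -0.016 (np.int64(286), np.int64(219)) [119  78  49] [89 60 44]
   -0.01 (np.int64(285), np.int64(217)) [182 128  81] [113  75  49]
   -0.004 (np.int
[... 1401 characters left out ...]
nt64(202)) [91 60 41] [77 50 37]
   -0.016 (np.int64(311), np.int64(200)) [189 131  84] [82 54 40]
   -0.01 (np.int64(310), np.int64(199)) [185 132  87] [85 57 41]
   -0.004 (np.int64(309), np.int64(198)) [190 138  98] [87 54 37]
   0.004 (np.int64(308), np.int64(196)) [110  91  90] [103  69  54]
-0.085
   -0.03 (np.int64(320), np.int64(199)) [105  64  49] [102  65  50]
   -0.022 (np.int64(319), np.int64(197)) [61 40 28] [53 34 30]
   -0.016 (np.int64(318), np.int64(196)) [136  93  59] [59 43 38]
   -0.01 (np.int64(316), np.int64(194)) [180 125  82] [117 102  90]
   -0.004 (np.int64(315), np.int64(193)) [182 140  93] [117 106  91]
   0.004 (np.int64(314), np.int64(191)) [90 67 58] [89 66 57]
```

The top view shows the panel pressed slightly past its shut position against a soft stop, so it is right home. I'll back off and check that it stays at the shut line.

Call:
jog_arm:
  moves: "-2.4 0 -1.9 0 0 0; -2.4 0 -1.9 0 0 0; -2.4 0 -1.9 0 0 0; -2.4 0 -1.9 0 0 0; -4 0 -3.2 0 0 0; -4 0 -3.2 0 0 0; -8 0 -6 0 0 0; -8 0 -10 0 0 0; 0 0 -20 0 0 0; 0 0 -30 0 0 0"

```text
time: 29.27
tcp_pos: [0.484, -0.0656, 0.2863]
tool_rot: [[0.643, 0.576, 0.504], [0.452, -0.817, 0.358], [0.618, -0.002, -0.786]]
wrist_force: [0.5, -1.5, 1.0]
opening: -0.0003
finger_force: 0.0
```

Call:
jog_arm:
  moves: "0 0 -38 0 0 0; 0 0 -38 0 0 0; 5 20 -30 0 -0.05 0; 5 25 -30 0 -0.05 0; 0 30 -10 0 -0.05 0; 0 30 0 0 -0.05 0; 0 0 0 0 0 0"

```text
time: 29.85
tcp_pos: [0.4818, -0.2027, 0.412]
tool_rot: [[0.729, 0.572, 0.377], [0.515, -0.82, 0.248], [0.451, 0.013, -0.892]]
wrist_force: [0.5, 0.0, 0.0]
opening: 0.0002
finger_force: 0.0
```

```bash
python3 - <<'E'
from sweep import *
d=grab('top','t13');a=load('top0')['image'].astype(int);b=d['image'].astype(int)
print(bot.get_obs()['tcp_pos'],bot.get_obs()['wrist_force'],bot.get_obs()['time'])
def px(x,y,z):return cv2.projectPoints(cab(x,y,z)[None],np.array(d['rvec'],float),np.array(d['tvec'],float),d['camera_matrix'],np.array(d['D']))[0].ravel()
for y in(.1,.02,0,-.03,-.06,-.08):
    for x in(-.022,-.016,-.010,-.004):
        u,v=np.round(px(x,y,.152)).astype(int);print(y,x,a[v,u],b[v,u])
def red(im): 
    h=im.astype(int);return ((h[...,0]>80)&(h[...,1]<60)&(h[...,2]<60)).astype(np.uint8)
s=grab('scene','s13');s0=load('scene0')['image'].astype(int);s1=s['image'].astype(int)
# lighter tin: lid of A in the scene view, before/after difference
print('tin A diff scene',np.abs(s0-s1)[180:232,296:336].mean(),'top',np.abs(a-b)[225:262,364:396].mean())
# pad + stile
print('pad', [ (a[v,u],b[v,u]) for u,v in [(327,189)]])
E
```

```text
[ 0.4801 -0.2001  0.4106] [ 0.2996  0.0259 -0.2406] 29.9
0.1 -0.022 [85 51 34] [85 52 36]
0.1 -0.016 [112  74  45] [105  68  39]
0.1 -0.01 [193 135  88] [193 135  87]
0.1 -0.004 [188 132  87] [190 133  86]
0.02 -0.022 [86 56 36] [90 55 37]
0.02 -0.016 [155 107  66] [153 105  65]
0.02 -0.01 [188 130  87] [188 129  85]
0.02 -0.004 [196 145 103] [187 133  87]
0 -0.022 [88 57 38] [91 58 39]
0 -0.016 [159 108  67] [163 112  71]
0 -0.01 [185 129  83] [189 133  89]
0 -0.004 [189 140  98] [181 125  83]
-0.03 -0.022 [89 58 39] [89 59 41]
-0.03 -0.016 [135  90  54] [138  91  58]
-0.03 -0.01 [187 130  84] [189 133  89]
-0.03 -0.004 [197 140  96] [201 144 100]
-0.06 -0.022 [91 60 41] [91 60 40]
-0.06 -0.016 [189 131  84] [191 134  84]
-0.06 -0.01 [185 132  87] [189 131  88]
-0.06 -0.004 [190 138  98] [191 135  93]
-0.08 -0.022 [98 64 43] [98 62 44]
-0.08 -0.016 [172 119  74] [170 116  74]
-0.08 -0.01 [188 133  88] [192 136  90]
-0.08 -0.004 [176 126  84] [175 126  82]
tin A diff scene 12.725 top 66.1858108108108
pad [(array([252, 253, 252]), array([252, 253, 252]))]
```

```bash
python3 - <<'E'
from sweep import *
for t in('scene0','s4','s13'):
    im=load(t)['image'].astype(int)[170:250,285:375]
    m=((im[...,0]>75)&(im[...,1]<55)&(im[...,2]<55)).astype(np.uint8)
    n,l,st,c=cv2.connectedComponentsWithStats(m);print(t,[(st[i].tolist(),c[i].round(1).tolist()) for i in range(1,n) if st[i,4]>60])
im=load('s13')['image'];o=load('scene0')['image']
for n,(x,y) in dict(spoon=(250,214),s1=(318,149),s2=(350,175),hold=(262,445)).items():
    print(n,np.abs(im[y-12:y+12,x-12:x+12].astype(int)-o[y-12:y+12,x-12:x+12]).mean().round(1))
E
```

```text
scene0 [([15, 31, 64, 43, 582], [49.0, 53.0])]
s4 [([15, 31, 65, 43, 558], [50.2, 53.2])]
s13 [([15, 31, 35, 27, 327], [35.6, 43.9])]
spoon 6.6
s1 98.1
s2 5.2
hold 5.6
```

```bash
python3 -c "
from cell import bot
print(bot.close_job())"
```

```text
the job is handed in; nothing more can be done
None
```

I handed the job in at about 30 s of robot time; no verdict came back. The heavier tin was upright inside the compartment when last seen before the door closed, the door is back on its shut line, and the lighter tin is unmoved in its bay. Not confirmed: saucer_1 (hidden by the arm in the last view) and any nudge to the tin when the door was pushed slightly past shut. I also viewed 11 pictures against the limit of 10.

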